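# Clear the used sample pots from the microscope bench

### The job

Collect all the used sample pots from the bench in the scoop tray where it stands on its mat, then lift the tray by its handle with all of them aboard and tip it over the open waste hopper so that every pot ends up inside; do not tip the tray anywhere else. Finish with the empty tray set back level on the middle of its mat and the hopper's sliding cover, which is shut at the start, fully shut again. Leave the other things on the bench where they are.

Things in the scene. Friction and masses are not known exactly. Their poses are not given: they have to be found in the camera images.
- pot0: used sample pot: a plain cylinder 36 mm in diameter and 40 mm tall, about 30 g, amber contents in clear plastic with a white screw cap; stands upright on the bench at the start. Origin at the centre of its underside, z along its axis to the cap. Three to five of the five pots are present; an absent one reads None
- pot1: used sample pot: a plain cylinder 36 mm in diameter and 40 mm tall, about 30 g, amber contents in clear plastic with a white screw cap; stands upright on the bench at the start. Origin at the centre of its underside, z along its axis to the cap. Three to five of the five pots are present; an absent one reads None
- pot2: used sample pot: a plain cylinder 36 mm in diameter and 40 mm tall, about 30 g, amber contents in clear plastic with a white screw cap; stands upright on the bench at the start. Origin at the centre of its underside, z along its axis to the cap. Three to five of the five pots are present; an absent one reads None
- pot3: used sample pot: a plain cylinder 36 mm in diameter and 40 mm tall, about 30 g, amber contents in clear plastic with a white screw cap; stands upright on the bench at the start. Origin at the centre of its underside, z along its axis to the cap. Three to five of the five pots are present; an absent one reads None
- pot4: used sample pot: a plain cylinder 36 mm in diameter and 40 mm tall, about 30 g, amber contents in clear plastic with a white screw cap; stands upright on the bench at the start. Origin at the centre of its underside, z along its axis to the cap. Three to five of the five pots are present; an absent one reads None
- tray: steel scoop tray, loose, about 0.22 kg. Origin at the centre of its underside; +x points to the open pouring end, z up. Floor 156 mm (x) by 158 mm (y), 3 mm thick; side and back walls 3 mm thick, 30 mm high (inside width 152 mm, inside of back wall at x = -75 mm). No wall at the +x end, only a ramp rising at 16 degrees from x = 78 mm to the lip
- tray_grip (a point): middle of the tray's handle (tray frame x = -122, y = 0, z = 52 mm); axes as the tray's. The black flat-sided handle is level and runs along x from x = -77 to -177 mm behind the back wall: 14 mm wide (y), 24 mm high (z 40 to 64 mm above the tray's underside). Pinch it across its width
- tray_lip (a point): middle of the tray's pouring lip (tray frame x = 118, y = 0, z = 13 mm)
- mat: black rubber mat fixed on the bench, 240 by 200 mm, 4 mm thick: the tray's home place. The tray's origin is within 25 mm of the mat's centre at the start. Origin at the centre of the mat's underside
- hopper: waste hopper: white open-topped steel box fixed on the bench. Origin at the centre of its underside, z up; inside 160 mm (x) by 180 mm (y), walls 6 mm thick, rim 130 mm above the bench, inner floor at 6 mm. Two runners carry its sliding cover outwards past its +y side
- hopper_mouth (a point): centre of the hopper's mouth, at rim height (130 mm)
- cover (a joint): sliding cover of the hopper: 0 = fully shut, 0.18 m = fully open; slides level along the hopper's +y axis, takes about 2 N and stays where it is left. An aluminium plate 172 by 192 mm, its top 137 mm above the bench
- cover_grip (a point): centre of the black bar handle on the cover, 168 mm above the bench; the bar is 80 mm long along the hopper's x, 14 mm wide (y) and 14 mm high, with 24 mm free beneath it. The handle stands 40 mm towards the hopper's -y from the cover's centre and moves with the cover
- dropper: bystander standing among the pots: amber dropper bottle, 28 mm in diameter, 70 mm tall; origin at the centre of its underside
- dish: bystander among the pots: flat round clear dish, 54 mm in diameter, 14 mm high; origin at the centre of its underside
- slidebox: bystander: grey slide box 90 by 80 by 32 mm at the far side; origin at the centre of its underside
- beaker: bystander: glass beaker, 68 mm in diameter, 85 mm tall; origin at the centre of its underside
- washbottle: bystander: white wash bottle, 64 mm in diameter, 150 mm tall; origin at the centre of its underside
- tiprack: bystander: blue tip box, 120 by 85 mm, about 62 mm tall; origin at the centre of its underside
There are look-alikes about, which are no part of the job. What is shaped like the pot1 but blue or brown is not meant.

How it is judged (in metres and radians):
On the way, in this order (a step that is already met when the one before it is completed fails the run):
1. all the pots lie in the tray, which stands on its mat (x of pot0 in the frame of tray between -0.085 and 0.12 m and y of pot0 in the frame of tray between -0.08 and 0.08 m and z of pot0 in the frame of tray between -0.01 and 0.06 m and x of pot1 in the frame of tray between -0.085 and 0.12 m and y of pot1 in the frame of tray between -0.08 and 0.08 m and z of pot1 in the frame of tray between -0.01 and 0.06 m and x of pot2 in the frame of tray between -0.085 and 0.12 m and y of pot2 in the frame of tray between -0.08 and 0.08 m and z of pot2 in the frame of tray between -0.01 and 0.06 m and x of pot3 in the frame of tray between -0.085 and 0.12 m and y of pot3 in the frame of tray between -0.08 and 0.08 m and z of pot3 in the frame of tray between -0.01 and 0.06 m and x of pot4 in the frame of tray between -0.085 and 0.12 m and y of pot4 in the frame of tray between -0.08 and 0.08 m and z of pot4 in the frame of tray between -0.01 and 0.06 m and horizontal distance between tray and mat below 0.06 m and angle between tray's own z axis and vertical below 0.08 rad and height (world z) of tray below 0.015 m), for 0.2 s.
2. the tray is lifted off the mat with all the pots in it (x of pot0 in the frame of tray between -0.085 and 0.12 m and y of pot0 in the frame of tray between -0.08 and 0.08 m and z of pot0 in the frame of tray between -0.01 and 0.06 m and x of pot1 in the frame of tray between -0.085 and 0.12 m and y of pot1 in the frame of tray between -0.08 and 0.08 m and z of pot1 in the frame of tray between -0.01 and 0.06 m and x of pot2 in the frame of tray between -0.085 and 0.12 m and y of pot2 in the frame of tray between -0.08 and 0.08 m and z of pot2 in the frame of tray between -0.01 and 0.06 m and x of pot3 in the frame of tray between -0.085 and 0.12 m and y of pot3 in the frame of tray between -0.08 and 0.08 m and z of pot3 in the frame of tray between -0.01 and 0.06 m and x of pot4 in the frame of tray between -0.085 and 0.12 m and y of pot4 in the frame of tray between -0.08 and 0.08 m and z of pot4 in the frame of tray between -0.01 and 0.06 m and height (world z) of tray above 0.04 m), for 0.1 s.
3. the tray is tipped with its lip over the hopper (angle between tray's own z axis and vertical above 0.5 rad and horizontal distance between tray_lip and hopper_mouth below 0.13 m), for 0.1 s.
At the end, for the whole second after the job is handed in: every pot is inside the hopper below its rim and at rest; the tray stands level on its mat, its centre within 40 mm of the mat's centre; the cover is shut to within 10 mm; everything is released (x of pot0 in the frame of hopper between -0.08 and 0.08 m and y of pot0 in the frame of hopper between -0.09 and 0.09 m and z of pot0 in the frame of hopper between -0.01 and 0.125 m and x of pot1 in the frame of hopper between -0.08 and 0.08 m and y of pot1 in the frame of hopper between -0.09 and 0.09 m and z of pot1 in the frame of hopper between -0.01 and 0.125 m and x of pot2 in the frame of hopper between -0.08 and 0.08 m and y of pot2 in the frame of hopper between -0.09 and 0.09 m and z of pot2 in the frame of hopper between -0.01 and 0.125 m and x of pot3 in the frame of hopper between -0.08 and 0.08 m and y of pot3 in the frame of hopper between -0.09 and 0.09 m and z of pot3 in the frame of hopper between -0.01 and 0.125 m and x of pot4 in the frame of hopper between -0.08 and 0.08 m and y of pot4 in the frame of hopper between -0.09 and 0.09 m and z of pot4 in the frame of hopper between -0.01 and 0.125 m and horizontal distance between tray and mat below 0.04 m and angle between tray's own z axis and vertical below 0.08 rad and height (world z) of tray below 0.015 m and value of joint cover below 0.01 m and linear speed of tray below 0.02 m/s and linear speed of each of pot0, pot1, pot2, pot3, pot4 below 0.03 m/s); the robot touches nothing.
It fails at once if a bystander is moved more than 50 mm (distance of any of dropper, dish, slidebox, beaker, washbottle, tiprack from where it was at the start of the episode above 0.05 m).
It fails at once if the tray is tipped (more than 40 degrees) with its lip away from the hopper (more than 200 mm from the mouth's centre) (angle between tray's own z axis and vertical above 0.7 rad and horizontal distance between tray_lip and hopper_mouth above 0.2 m).
Of pot0, pot1, pot2, pot3, pot4 only 3 to 5 are there at a start; the rules pass over those that are not, and their reading is None.
At some moment in a run one of pot0, pot1, pot2, pot3, pot4 may be knocked a few centimetres aside while the robot is not near it.
It also fails if it takes over 210 s, if anything falls off the work surface, if the arm or the gripper's body presses on something with over 40 N, if the wrist force passes 120 N, or if a joint passes its speed limit or range.

### The arm

A 6-joint arm with a two-finger parallel gripper is mounted at the origin on the work surface. World frame = base frame: x ahead of the robot, y to its left, z up, the work surface at z = 0. Lengths are in m, angles in degrees, forces in N, time in s.
With the tool pointing down it reaches from about 0.4 to 0.825 m from the base axis. Payload 7 kg.
Tool frame: the origin (TCP) lies between the finger pads; the fingertips stand 22 mm ahead of it and the grasp point (between the pads) lies 3 mm ahead of it; z points along the fingers, y is the line along which they close (so a half turn about z gives the same grasp; the last joint's range is limited). The gripper opens to 88 mm and grips with 3 to 60 N. Pads are 19 mm wide; open, the fingers measure 130 mm over their backs; the gripper's body (78 mm by 193 mm) begins 47 mm behind the grasp point.
Start: joints at [-59.353, 20.546, 0.682, 0, -70.136, -16.507], TCP at [0.165, -0.655, 0.228] pointing down, gripper open.
Joint ranges: [-176.03, 176.03], [-82.01, 121.73], [-58.28, 71.71], [-173.87, 95.51], [-174.79, -0.11], [-173.66, 173.66]. Speed limits (degrees/s): [136.94, 136.94, 172.46, 180, 180, 180].

### API

Orientations are given as [roll, pitch, yaw] about the fixed x, y, z axes, in that order (R = Rz(yaw) Ry(pitch) Rx(roll)).
In Python, from plant import r, vision gives the robot as it stands.
- The arm moves only by the shell command python3 -m pendant 'ROWS' [FORCE]. ROWS is JSON, a list that holds one entry, the list of rows, each a list of 7 numbers: the shift along the tool's x, y, z scaled (see below), then the turn, a rotation vector about the tool's x, y, z scaled (see below), then the opening, from -1 (shut) to 1 (fully open). In form: [[[x, y, z, wx, wy, wz, fingers], ...]]. A call has exactly 8 rows; each row shifts and turns the commanded pose from where the row before left it, along the tool's axes as they then stand; what a row does not reach is not made up. The controller multiplies each number of a shift by 20 mm and each number of a turn by 4 degrees. A row lasts 1/10 s, in which the tool goes at most 50 mm and 8.59 degrees, less where a joint would pass 70% of its speed; a pose out of reach is approached as far as the arm can. A call with a number of a shift or a turn outside -1 to 1 is refused whole. A call with a gripper value outside its range is refused whole. The fingers move at their own pace and stop on an object; FORCE is the grip in N (left out, the last holds). Time passes only in rows, so rows that do not move let the fingers close, or fill a call up. It gives the time, the measured TCP pose, the force, the opening and the grip force at its end, in the units of the state.
- r.get_state(): the state, without advancing time (a new reading comes with each control period).
- vision.capture(name): name is "side" or "top" or "wrist"; returns a dict with "frame" (384x512x3 uint8, blue, green, red), "depth" (384x512 float32, m along the optical axis (not along the pixel's ray), 0 where there is no reading), "camera_matrix" (3x3 intrinsics, pixels), "extrinsics" (4x4, takes a point from world to camera coordinates); the wrist camera has in their place "hand_eye" (4x4, takes a point from camera to tool coordinates, whose origin is the TCP and whose axes are the flange's). Camera axes: x right, y up, looking along -z (the intrinsics and any distortion apply to the point x, -y, -z); pixel columns grow to the right and rows downward; lengths in m; the calibration is good to about 2 mm. A picture is of the moment at which its call begins: read the wrist's pose just before it.
- r.close_job(): hands the job in; it is judged then, once.
The state is a dict: "time_s": time; "joints": joint angles; "qd": joint speeds; "joint_torque": joint torques, N m; "tcp_pos": TCP position; "eef_rot": TCP orientation; "contact_force": force on the tool from outside, world axes, zero at the start; "moment": the same for the moment, N m; "gripper_width": finger opening in m; "gripper_force": force on a finger pad.
Only numpy, scipy, OpenCV 4.12 (cv2) and the standard library are available. Lean on these libraries where they do the work, as an engineer would, in place of code of your own. Each camera call takes 0.05 s, during which the arm holds its last target. There are 200 camera calls.

## Working session

There is one attempt and no reset: what is moved stays moved. The work goes in short steps, Python scripts to look and compute and a shell command to move; the robot and the scene stay as the last step left them, time stands still between calls to the robot, and variables do not carry over. Pictures are saved under pics/ and viewed, at most 16 in all, crops included, and the job is handed in when it is done.

```bash
ls; mkdir -p pics
python3 - <<'E'
from plant import r, vision
import cv2,numpy as np
for n in ("top","side"):
    c=vision.capture(n); cv2.imwrite(f"pics/{n}0.png",c["frame"]); np.savez(f"pics/{n}0.npz",**c)
    print(n,c["camera_matrix"].tolist(),np.round(c["extrinsics"],3).tolist(),[k for k in c])
print(r.get_state())
E
```

```text
pics
top [[498.5970189942214, 0.0, 250.47358817965696], [0.0, 498.5970189942214, 194.13799731645457], [0.0, 0.0, 1.0]] [[-0.017, -1.0, 0.004, -0.112], [0.996, -0.016, 0.091, -0.568], [-0.091, 0.005, 0.996, -1.667], [0.0, 0.0, 0.0, 1.0]] ['frame', 'depth', 'camera_matrix', 'extrinsics']
side [[425.45374854660565, 0.0, 259.2310256390536], [0.0, 425.45374854660565, 186.4654264340346], [0.0, 0.0, 1.0]] [[1.0, 0.003, 0.022, -0.556], [-0.02, 0.619, 0.785, 0.018], [-0.011, -0.786, 0.618, -1.421], [0.0, 0.0, 0.0, 1.0]] ['frame', 'depth', 'camera_matrix', 'extrinsics']
{'time_s': 0.1, 'joints': array([-5.93531156e+01,  2.05864377e+01,  6.39595418e-01, -1.75629201e-02,
       -7.01372484e+01, -1.65053648e+01]), 'qd': array([-0.03301764, -0.09401779,  0.06503162,  0.14452932,  0.07444445,
       -0.00658014]), 'joint_torque': array([ 1.83101965e-03, -5.84164381e+01,  2.93755603e+01,  7.01540351e+00,
        1.01729447e-02, -6.21531558e-05]), 'tcp_pos': array([ 0.16476117, -0.6541295 ,  0.22723137]), 'eef_rot': array([ 1.79914683e+02, -8.06182550e-03, -1.65864454e+02]), 'contact_force': array([ 1.06383761, -0.47390655, -0.72493578]), 'moment': array([ 0.01448466, -0.01242935,  0.08399649]), 'gripper_force': 0.0, 'gripper_width': 0.08741544091822354}
```

Run:
```python
import cv2
for n in ("top","side"):
    i=cv2.imread(f"pics/{n}0.png"); cv2.imwrite(f"pics/{n}0b.png",cv2.resize(i,(800,600),interpolation=cv2.INTER_CUBIC))
```

```text
(no output)
```

View pics/top0b.png

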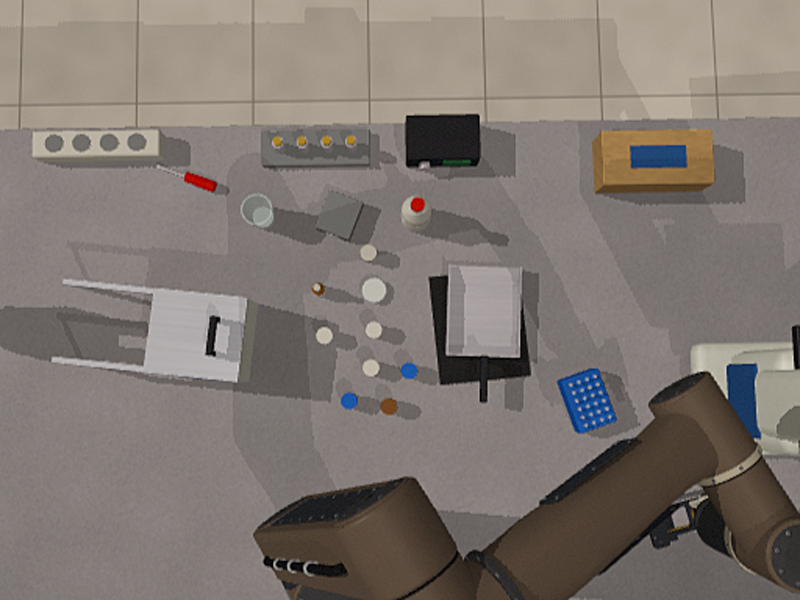

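View pics/side0b.png

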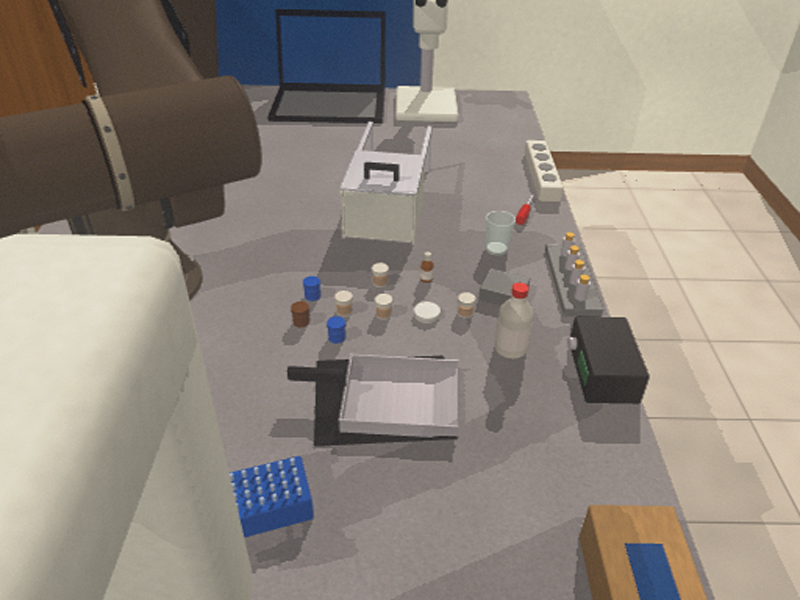

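The top view (800x600 scale) shows four white-capped pots at (369,253), (324,336), (374,330) and (371,368). The large white disc at (374,290) is the dish and (318,289) is the dropper. Blue (409,370), (349,400) and brown (389,406) are look-alikes. The tray is at (485,310) on its mat with its handle towards the robot, and the hopper is at (200,335). Next I'll confirm this in a crop and measure.

```bash
cat > h.py <<'E'
import numpy as np, cv2
def pt(c,u,v,z=None):
    """world point of pixel; z: intersect with height z, else depth"""
    K=c["camera_matrix"];T=np.linalg.inv(c["extrinsics"])
    d=np.array([(u-K[0,2])/K[0,0],-(v-K[1,2])/K[1,1],-1.])
    if z is None:
        return T[:3,:3]@(d*c["depth"][int(round(v)),int(round(u))])+T[:3,3]
    w=T[:3,:3]@d;o=T[:3,3]
    return o+w*(z-o[2])/w[2]
E
python3 - <<'E'
from h import *
c=dict(np.load("pics/top0.npz")); f=c["frame"]
crop=f[140:275,90:350]; cv2.imwrite("pics/crop0.png",cv2.resize(crop,None,fx=3,fy=3,interpolation=cv2.INTER_CUBIC))
s=.64
# world maps
K=c["camera_matrix"];T=np.linalg.inv(c["extrinsics"])
v,u=np.mgrid[:384,:512]
d=np.stack([(u-K[0,2])/K[0,0],-(v-K[1,2])/K[1,1],-np.ones_like(u)],-1)*c["depth"][...,None]
W=d@T[:3,:3].T+T[:3,3]
np.save("pics/W0.npy",W)
# object blobs by height, in work area
m=((W[...,2]>.01)&(c["depth"]>0)&(v>125)&(v<275)&(u<345)).astype(np.uint8)
n,l,st,ce=cv2.connectedComponentsWithStats(m)
for i in range(1,n):
    if st[i,4]<30: continue
    P=W[l==i]; zt=np.percentile(P[:,2],90); Q=P[P[:,2]>zt-.006]
    print(st[i].tolist(),"ztop",zt.round(3),"c",((Q.min(0)+Q.max(0))/2)[:2].round(3),"ext",(Q.max(0)-Q.min(0))[:2].round(3),f[l==i].mean(0).round())
E
```

```text
[154, 126, 22, 21, 264] ztop 0.084 c [0.764 0.163] ext [0.06  0.068] [127. 133. 130.]
[202, 126, 31, 29, 612] ztop 0.036 c [ 0.757 -0.007] ext [0.091 0.096] [ 97. 101. 103.]
[257, 126, 19, 23, 358] ztop 0.149 c [ 0.758 -0.177] ext [0.029 0.026] [ 99. 110. 145.]
[231, 157, 10, 11, 93] ztop 0.044 c [ 0.677 -0.072] ext [0.031 0.031] [148. 162. 169.]
[285, 169, 49, 89, 750] ztop 0.065 c [ 0.4   -0.311] ext [0.095 0.016] [125. 125. 131.]
[33, 179, 132, 66, 4137] ztop 0.141 c [0.508 0.365] ext [0.208 0.384] [159. 159. 163.]
[232, 178, 15, 16, 155] ztop 0.019 c [ 0.598 -0.082] ext [0.052 0.048] [174. 182. 185.]
[199, 181, 9, 9, 62] ztop 0.07 c [0.598 0.038] ext [0.013 0.01 ] [ 76. 101. 127.]
[234, 206, 11, 11, 91] ztop 0.044 c [ 0.509 -0.082] ext [0.034 0.034] [166. 180. 187.]
[202, 210, 11, 11, 89] ztop 0.045 c [0.499 0.026] ext [0.03  0.034] [166. 180. 188.]
[232, 230, 11, 11, 90] ztop 0.044 c [ 0.427 -0.074] ext [0.03  0.033] [168. 182. 189.]
[257, 232, 10, 11, 87] ztop 0.044 c [ 0.419 -0.155] ext [0.03 0.03] [164.  87.  34.]
[218, 252, 11, 11, 90] ztop 0.044 c [ 0.358 -0.026] ext [0.03  0.033] [163.  87.  34.]
[244, 255, 10, 11, 88] ztop 0.043 c [ 0.344 -0.111] ext [0.03 0.03] [ 37.  71. 115.]
```

View pics/crop0.png

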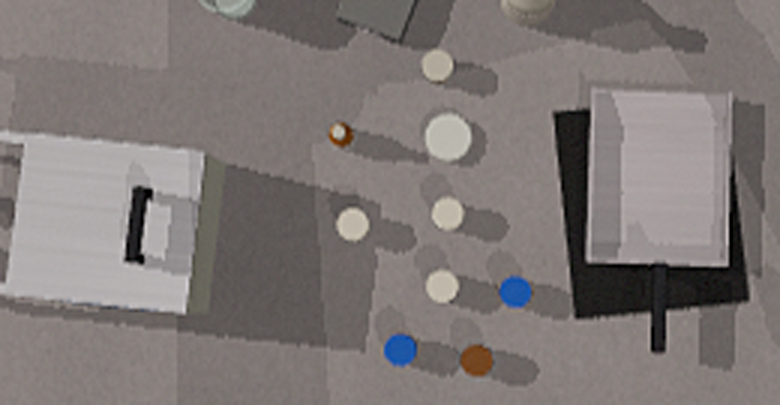

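Confirmed in the crop: four cream-capped cylinders with pale walls at (437,65), (447,213), (352,223) and (442,286) are the pots. The blue and brown ones, the flat dish (448,137) and the thin dropper (341,133) are not. Next I'll measure the tray, mat, hopper and handle.

Run:
```python
from h import *
c=dict(np.load("pics/top0.npz")); f=c["frame"]; W=np.load("pics/W0.npy"); v,u=np.mgrid[:384,:512]
def rect(m,n):
    P=W[m][:,:2].astype(np.float32)*1000; b=cv2.minAreaRect(P); print(n,m.sum(),"c",np.round(b[0],1),"size",np.round(b[1],1),"ang",round(b[2],1))
roi=lambda a,b,c_,d:(u>=a)&(u<b)&(v>=c_)&(v<d)
g=f.max(-1)
Z=W[...,2]
rect(roi(280,345,160,265)&(Z>.027)&(Z<.045)&(g>90),"tray walls")
rect(roi(300,320,225,262)&(Z>.05),"handle")
rect(roi(30,165,178,246)&(Z>.13)&(Z<.15)&(u>92),"cover plate")
rect(roi(120,150,190,240)&(Z>.155)&(g<60),"bar")
print("bar z",np.median(Z[roi(120,150,190,240)&(g<50)]))
# mat corners from crop pixels
for p in [(555,113),(575,318),(748,298)]:
    print("mat",pt(c,90+p[0]/3,140+p[1]/3,.008).round(4))
print("bench z",np.median(Z[roi(170,195,190,230)]),np.median(Z[roi(345,360,180,240)]))
```

```text
tray walls 155 c [ 546.9 -320.4] size [159.  196.9] ang 86.6
handle 141 c [ 400.9 -215.5] size [206.8  95.1] ang 89.6
cover plate 3054 c [500.7 285.3] size [209. 172.] ang 83.1
bar 122 c [496.2 236.9] size [14.2 76.8] ang 83.7
bar z 0.1737564667592948
mat [ 0.6237 -0.2067  0.008 ]
mat [ 0.3893 -0.2245  0.008 ]
mat [ 0.4086 -0.4215  0.008 ]
bench z -0.001219901364932996 -0.0014024010890955063
```

Measurements agree with the sizes given:

| Item | World position (m) | Yaw |
|---|---|---|
| Tray origin | (0.527, -0.319) | -3.5° |
| Tray grip | (0.405, -0.311) | -3.5° |
| Mat centre | (0.516, -0.314) | about 4.3° |
| Hopper centre | (0.500, 0.277) | -6.5° |
| Cover bar | (0.496, 0.237) | -6.5° |

I'll open the cover first. The turn comes first, with travel along +x.

```bash
cat >> h.py <<'E'
from scipy.spatial.transform import Rotation as Ro
def log(s):
    import json; open("log.txt","a").write(json.dumps([list(map(float,s[k])) for k in("joints","tcp_pos","eef_rot")])+"\n")
def plan(x,y,z,yaw,pitch_tool=None):
    """turn in tool-axis units (4 deg) and then total shift in tool units (20 mm) after the turn, tool pointing down"""
    from plant import r
    s=r.get_state(); log(s)
    R0=Ro.from_euler("xyz",s["eef_rot"],degrees=True); R1=Ro.from_euler("xyz",[180,0,yaw],degrees=True)
    w=np.degrees((R0.inv()*R1).as_rotvec())/4
    d=R1.inv().apply(np.array([x,y,z])-s["tcp_pos"])/.02
    print("t",round(s["time_s"],1),"tcp",s["tcp_pos"].round(4),"rot",s["eef_rot"].round(1),"J",s["joints"].round(0),"w",round(s["gripper_width"],4),"gf",round(s["gripper_force"],1))
    n=int(np.ceil(max(abs(d).max(),1e-9)))
    print("turn",w.round(2),"shift",d.round(2),"rows",n,"per row",(d/n).round(3))
E
python3 -m pendant '[[[0,0,0,0,0,0.86,0.3],[0,0,0,0,0,0.86,0.3],[0,0,0,0,0,0.86,0.3],[0,0,0,0,0,0.86,0.3],[0,0,0,0,0,0.86,0.3],[0,0,0,0,0,0.86,0.3],[0,0,0,0,0,0,0.3],[0,0,0,0,0,0,0.3]]]' 20
python3 -c "from h import *;plan(.45,-.5,.24,173.5)"
```

```text
time_s: 0.9
tcp_pos: [0.1648, -0.6544, 0.2277]
eef_rot: [180.0, -0.0, 173.6]
contact_force: [-0.9, 0.1, -0.0]
gripper_width: 0.0575
gripper_force: 0.0
t 0.9 tcp [ 0.1648 -0.6544  0.2277] rot [180.   -0.  173.6] J [-59.  21.   1.  -0. -70. -37.] w 0.0575 gf 0.0
turn [ 0.01 -0.    0.02] shift [-13.29   9.28  -0.62] rows 14 per row [-0.95   0.663 -0.044]
```

```bash
python3 -m pendant '[[[-0.95,0.66,-0.04,0,0,0,0.3],[-0.95,0.66,-0.04,0,0,0,0.3],[-0.95,0.66,-0.04,0,0,0,0.3],[-0.95,0.66,-0.04,0,0,0,0.3],[-0.95,0.66,-0.04,0,0,0,0.3],[-0.95,0.66,-0.04,0,0,0,0.3],[-0.95,0.66,-0.04,0,0,0,0.3],[-0.95,0.66,-0.04,0,0,0,0.3]]]' >/dev/null
python3 -m pendant '[[[-0.95,0.66,-0.04,0,0,0,0.3],[-0.95,0.66,-0.04,0,0,0,0.3],[-0.95,0.66,-0.04,0,0,0,0.3],[-0.95,0.66,-0.04,0,0,0,0.3],[-0.95,0.66,-0.04,0,0,0,0.3],[0,1,0,0,0,0,0.3],[0,1,0,0,0,0,0.3],[0,1,0,0,0,0,0.3]]]' >/dev/null
python3 -m pendant '[[[0,1,0,0,0,0,0.3],[0,1,0,0,0,0,0.3],[0,1,0,0,0,0,0.3],[0,1,0,0,0,0,0.3],[0,1,0,0,0,0,0.3],[0,1,0,0,0,0,0.3],[0,1,0,0,0,0,0.3],[0,1,0,0,0,0,0.3]]]' 
python3 -c "from h import *;plan(.496,.237,.24,173.5)"
```

```text
time_s: 3.3
tcp_pos: [0.4546, -0.2926, 0.2385]
eef_rot: [180.0, 0.0, 173.6]
contact_force: [-0.6, 0.3, -0.4]
gripper_width: 0.0568
gripper_force: 0.0
t 3.3 tcp [ 0.4546 -0.2926  0.2385] rot [180.    0.  173.6] J [-12.   7. -15.  -0. -67. -84.] w 0.0568 gf 0.0
turn [0.   0.   0.02] shift [ 0.94 26.54 -0.08] rows 27 per row [ 0.035  0.983 -0.003]
```

```bash
python3 -m pendant '[[[0.04,0.98,0,0,0,0,0.3],[0.04,0.98,0,0,0,0,0.3],[0.04,0.98,0,0,0,0,0.3],[0.04,0.98,0,0,0,0,0.3],[0.04,0.98,0,0,0,0,0.3],[0.04,0.98,0,0,0,0,0.3],[0.04,0.98,0,0,0,0,0.3],[0.04,0.98,0,0,0,0,0.3]]]' >/dev/null
python3 -m pendant '[[[0.04,0.98,0,0,0,0,0.3],[0.04,0.98,0,0,0,0,0.3],[0.04,0.98,0,0,0,0,0.3],[0.04,0.98,0,0,0,0,0.3],[0.04,0.98,0,0,0,0,0.3],[0.04,0.98,0,0,0,0,0.3],[0.04,0.98,0,0,0,0,0.3],[0.04,0.98,0,0,0,0,0.3]]]' >/dev/null
python3 -m pendant '[[[0.04,0.98,0,0,0,0,0.3],[0.04,0.98,0,0,0,0,0.3],[0.04,0.98,0,0,0,0,0.3],[0.04,0.98,0,0,0,0,0.3],[0.04,0.98,0,0,0,0,0.3],[0.04,0.98,0,0,0,0,0.3],[0.04,0.98,0,0,0,0,0.3],[0.04,0.98,0,0,0,0,0.3]]]' >/dev/null
python3 -m pendant '[[[0.04,0.98,0,0,0,0,0.3],[0.04,0.98,0,0,0,0,0.3],[0.04,0.98,0,0,0,0,0.3],[0,0,0,0,0,0,0.3],[0,0,0,0,0,0,0.3],[0,0,0,0,0,0,0.3],[0,0,0,0,0,0,0.3],[0,0,0,0,0,0,0.3]]]'
python3 - <<'E'
from h import *
from plant import vision,r
plan(.496,.237,.171,173.5)
s=r.get_state()
c=vision.capture("wrist"); print(c["hand_eye"].round(3).tolist(),c["camera_matrix"].round(1).tolist())
cv2.imwrite("pics/w1.png",c["frame"]); np.savez("pics/w1.npz",**c,p=s["tcp_pos"],e=s["eef_rot"])
E
```

```text
time_s: 6.5
tcp_pos: [0.4931, 0.2344, 0.2386]
eef_rot: [180.0, 0.0, 173.5]
contact_force: [-0.2, -0.1, -0.4]
gripper_width: 0.0567
gripper_force: 0.0
t 6.5 tcp [0.4931 0.2344 0.2386] rot [180.    0.  173.5] J [  46.    8.  -15.   -0.  -67. -143.] w 0.0567 gf 0.0
turn [ 0.    0.   -0.01] shift [-0.13  0.14  3.38] rows 4 per row [-0.033  0.036  0.845]
[[-0.002, 0.957, 0.289, 0.08], [1.0, 0.002, 0.0, 0.0], [-0.0, 0.289, -0.957, -0.157], [0.0, 0.0, 0.0, 1.0]] [[322.1, 0.0, 251.6], [0.0, 322.1, 191.1], [0.0, 0.0, 1.0]]
```

View pics/w1.png

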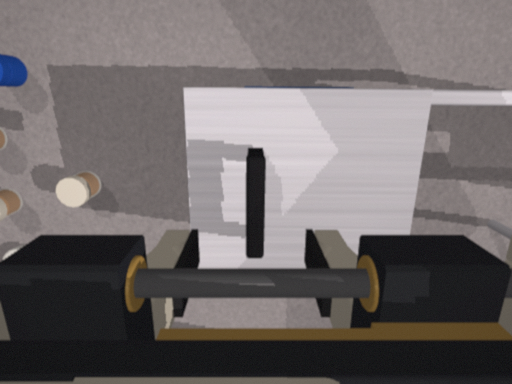

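The wrist picture shows the bar at u≈255, rows 150–257, midway between the fingers (centre u≈252). I'll check its position by ray and then descend.

```bash
cat >> h.py <<'E'
def wpt(c,u,v,z):
    """world point at height z of a wrist pixel; c has p,e (tcp pose)"""
    T=np.eye(4);T[:3,:3]=Ro.from_euler("xyz",c["e"],degrees=True).as_matrix();T[:3,3]=c["p"]
    return pt(dict(camera_matrix=c["camera_matrix"],extrinsics=np.linalg.inv(T@c["hand_eye"])),u,v,z)
E
python3 - <<'E'
from h import *
c=dict(np.load("pics/w1.npz"))
for u,v,z in [(256,150,.175),(255,257,.175),(184,88,.137),(423,90,.137),(72,190,.04)]: print(wpt(c,u,v,z).round(4))
E
python3 -m pendant '[[[-0.03,0.03,0.85,0,0,0,0.3],[-0.03,0.03,0.85,0,0,0,0.3],[-0.03,0.03,0.85,0,0,0,0.3],[-0.03,0.03,0.85,0,0,0,0.3],[0,0,0,0,0,0,0.3],[0,0,0,0,0,0,-0.8],[0,0,0,0,0,0,-0.8],[0,0,0,0,0,0,-0.8]]]' 15
python3 -m pendant '[[[0,0,0,0,0,0,-0.8],[0,0,0,0,0,0,-0.8],[0,0,0,0,0,0,-0.8],[0,0,0,0,0,0,-0.8],[0,0,0,0,0,0,-0.8],[0,0,0,0,0,0,-0.8],[0,0,0,0,0,0,-0.8],[0,0,0,0,0,0,-0.8]]]' 15
```

```text
[0.4512 0.2426 0.175 ]
[0.5327 0.2327 0.175 ]
[0.4038 0.193  0.137 ]
[0.4264 0.3748 0.137 ]
[0.4954 0.0261 0.04  ]
time_s: 7.35
tcp_pos: [0.4962, 0.2373, 0.1715]
eef_rot: [179.9, 0.1, 173.5]
contact_force: [-1.4, -0.1, 0.4]
gripper_width: 0.0388
gripper_force: 0.0
time_s: 8.15
tcp_pos: [0.4958, 0.237, 0.1706]
eef_rot: [180.0, 0.0, 173.5]
contact_force: [-1.5, -0.7, 3.1]
gripper_width: 0.0135
gripper_force: 15.0
```

```bash
python3 -m pendant '[[[0,0.5,0,0,0,0,-0.8],[-0.01,0.9,0,0,0,0,-0.8],[-0.01,0.9,0,0,0,0,-0.8],[-0.01,0.9,0,0,0,0,-0.8],[-0.01,0.9,0,0,0,0,-0.8],[-0.01,0.9,0,0,0,0,-0.8],[-0.01,0.9,0,0,0,0,-0.8],[-0.01,0.9,0,0,0,0,-0.8]]]'
python3 -m pendant '[[[-0.01,0.9,0,0,0,0,-0.8],[-0.01,0.9,0,0,0,0,-0.8],[0,0.4,0,0,0,0,-0.8],[0,0,0,0,0,0,-0.8],[0,0,0,0,0,0,-0.8],[0,0,0,0,0,0,0.5],[0,0,0,0,0,0,0.5],[0,0,0,0,0,0,0.5]]]'
python3 -m pendant '[[[0,0,0,0,0,0,0.4],[0,0,0,0,0,0,0.4],[0,0,0,0,0,0,0.4],[0,0,-0.5,0,0,0,0.4],[0,0,-0.9,0,0,0,0.4],[0,0,-0.9,0,0,0,0.4],[0,0,-0.9,0,0,0,0.4],[0,0,-0.9,0,0,0,0.4]]]'
python3 - <<'E'
from h import *
from plant import vision,r
plan(.5,.026,.238,180)
c=vision.capture("top");cv2.imwrite("pics/top1.png",cv2.resize(c["frame"][110:300,20:360],None,fx=2.3,fy=2.3,interpolation=cv2.INTER_CUBIC)); np.savez("pics/top1.npz",**c)
E
```

```text
time_s: 8.95
tcp_pos: [0.5126, 0.3741, 0.1707]
eef_rot: [180.0, 0.0, 173.5]
contact_force: [-1.0, -2.0, 5.6]
gripper_width: 0.0134
gripper_force: 15.0
time_s: 9.75
tcp_pos: [0.5177, 0.4167, 0.1698]
eef_rot: [180.0, -0.0, 173.5]
contact_force: [-0.5, 0.5, -0.2]
gripper_width: 0.0322
gripper_force: 0.0
time_s: 10.55
tcp_pos: [0.518, 0.4156, 0.2542]
eef_rot: [180.0, 0.0, 173.5]
contact_force: [0.0, 0.4, -0.8]
gripper_width: 0.0613
gripper_force: 0.0
t 10.6 tcp [0.518  0.4156 0.2542] rot [180.    0.  173.5] J [  56.   19.    1.    0.  -73. -152.] w 0.0613 gf 0.0
turn [ 0.01  0.01 -1.63] shift [  0.9  -19.48   0.81] rows 20 per row [ 0.045 -0.974  0.041]
```

View pics/top1.png

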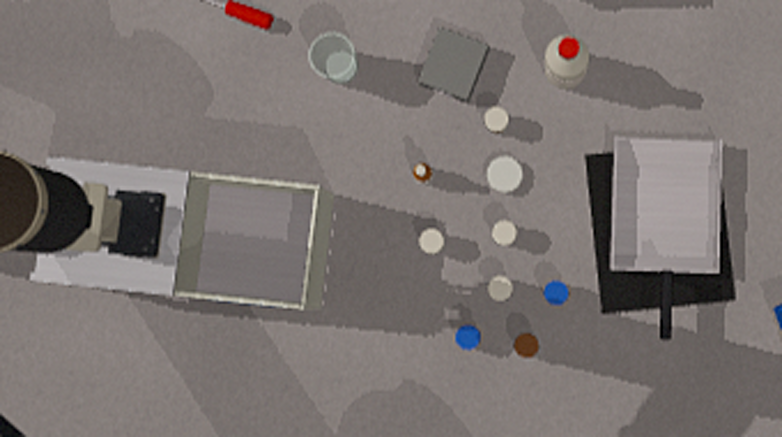

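The cover is fully open, with the mouth at crop (248,242), and all four pots are unmoved. While the arm is here I'll check in free air that it can make the 60° tilt.

```bash
python3 -m pendant '[[[0.9,-0.9,-0.8,0,0,0,0.4],[0.9,-0.9,-0.8,0,0,0,0.4],[0.9,-0.9,-0.8,0,0,0,0.4],[0.9,-0.9,-0.8,0,0,0,0.4],[0.9,-0.9,-0.8,0,0,0,0.4],[0.9,-0.9,-0.8,0,0,0,0.4],[0.9,-0.9,-0.8,0,0,0,0.4],[0.9,-0.9,-0.8,0,0,0,0.4]]]'
python3 -m pendant '[[[0,0,0,0,1,0,0.4],[0,0,0,0,1,0,0.4],[0,0,0,0,1,0,0.4],[0,0,0,0,1,0,0.4],[0,0,0,0,1,0,0.4],[0,0,0,0,1,0,0.4],[0,0,0,0,1,0,0.4],[0,0,0,0,1,0,0.4]]]'
python3 -c "from h import *;plan(.5,.026,.238,180)"
python3 -m pendant '[[[0,0,0,0,1,0,0.4],[0,0,0,0,1,0,0.4],[0,0,0,0,1,0,0.4],[0,0,0,0,1,0,0.4],[0,0,0,0,1,0,0.4],[0,0,0,0,1,0,0.4],[0,0,0,0,1,0,0.4],[0,0,0,0,0,0,0.4]]]'
python3 -c "from h import *;plan(.5,.026,.238,180)"
```

```text
time_s: 11.4
tcp_pos: [0.3577, 0.2878, 0.3818]
eef_rot: [179.9, 0.0, 173.5]
contact_force: [-0.3, 0.5, 0.5]
gripper_width: 0.0614
gripper_force: 0.0
time_s: 12.2
tcp_pos: [0.3588, 0.2887, 0.3813]
eef_rot: [179.9, -32.1, 173.5]
contact_force: [0.8, 0.9, -0.7]
gripper_width: 0.0614
gripper_force: 0.0
t 12.2 tcp [0.3588 0.2887 0.3813] rot [179.9 -32.1 173.5] J [  42.   12.   12.  -25. -110. -143.] w 0.0614 gf 0.0
turn [ 0.47 -8.01 -1.58] shift [ -7.06 -13.13   7.16] rows 14 per row [-0.504 -0.938  0.512]
time_s: 13.0
tcp_pos: [0.3591, 0.2885, 0.3787]
eef_rot: [-179.7, -60.3, 173.2]
contact_force: [-1.0, 0.8, -0.7]
gripper_width: 0.0611
gripper_force: 0.0
t 13.0 tcp [0.3591 0.2885 0.3787] rot [-179.7  -60.3  173.2] J [  31.   26.   21.  -44. -130. -143.] w 0.0611 gf 0.0
turn [  0.83 -15.06  -1.51] shift [ -7.05 -13.12   7.04] rows 14 per row [-0.503 -0.937  0.503]
```

The 60° tilt is reachable with joints well inside their ranges. Next I'll untilt and go to the first pot, C (0.496, 0.026).

```bash
python3 -m pendant '[[[0,0,0,0,-1,0,0.3],[0,0,0,0,-1,0,0.3],[0,0,0,0,-1,0,0.3],[0,0,0,0,-1,0,0.3],[0,0,0,0,-1,0,0.3],[0,0,0,0,-1,0,0.3],[0,0,0,0,-1,0,0.3],[0,0,0,0,-1,0,0.3]]]' >/dev/null
python3 -m pendant '[[[0,0,0,0,-1,0,0.3],[0,0,0,0,-1,0,0.3],[0,0,0,0,-1,0,0.3],[0,0,0,0,-1,0,0.3],[0,0,0,0,-1,0,0.3],[0,0,0,0,-1,0,0.3],[0,0,0,0,-1,0,0.3],[-0.6,-0.87,0.9,0,0,0,0.3]]]' >/dev/null
python3 -m pendant '[[[-0.6,-0.87,0.9,0,0,0,0.3],[-0.6,-0.87,0.9,0,0,0,0.3],[-0.6,-0.87,0.9,0,0,0,0.3],[-0.6,-0.87,0.9,0,0,0,0.3],[-0.6,-0.87,0.9,0,0,0,0.3],[-0.6,-0.87,0.9,0,0,0,0.3],[-0.6,-0.87,0.9,0,0,0,0.3],[-0.6,-0.87,0.9,0,0,0,0.3]]]' >/dev/null
python3 -m pendant '[[[-0.6,-0.87,0.9,0,0,0,0.3],[-0.6,-0.87,0.9,0,0,0,0.3],[-0.6,-0.87,0.9,0,0,0,0.3],[-0.6,-0.87,0.9,0,0,0,0.3],[-0.6,-0.87,0.9,0,0,0,0.3],[0,0,0,0,0,0,0.3],[0,0,0,0,0,0,0.3],[0,0,0,0,0,0,0.3]]]'
cat >> h.py <<'E'
def pots(name="top"):
    """white-capped 40 mm cylinders in the top view"""
    from plant import vision
    c=vision.capture(name)
    f=c["frame"].astype(int);v,u=np.mgrid[:384,:512]
    K=c["camera_matrix"];T=np.linalg.inv(c["extrinsics"])
    d=np.stack([(u-K[0,2])/K[0,0],-(v-K[1,2])/K[1,1],-np.ones_like(u)],-1)*c["depth"][...,None]
    W=d@T[:3,:3].T+T[:3,3]; z=W[...,2]
    m=((z>.034)&(z<.06)&(c["depth"]>0)&(v>130)&(v<300)&(u<345)&(u>90)&(f.min(-1)>110)).astype(np.uint8)
    n,l,st,ce=cv2.connectedComponentsWithStats(m)
    for i in range(1,n):
        if 40<st[i,4]<130: print("blob",ce[i].round(1),st[i,4],"at z=.04:",pt(c,*ce[i],.044)[:2].round(4))
    return c
E
python3 -c "
from h import *
plan(.496,.026,.030,173.5);pots()"
```

```text
time_s: 16.2
tcp_pos: [0.4986, 0.0285, 0.13]
eef_rot: [179.9, 0.2, 173.6]
contact_force: [0.3, 0.1, 0.0]
gripper_width: 0.057
gripper_force: 0.0
t 16.2 tcp [0.4986 0.0285 0.13  ] rot [179.9   0.2 173.6] J [  26.    9.  -29.    0.  -52. -122.] w 0.057 gf 0.0
turn [0.02 0.04 0.02] shift [ 0.12 -0.14  5.  ] rows 5 per row [ 0.023 -0.027  1.   ]
blob [235.4 161.5] 74 at z=.04: [ 0.6764 -0.0719]
blob [239.1 211. ] 82 at z=.04: [ 0.5088 -0.082 ]
blob [236.9 235.1] 83 at z=.04: [ 0.4283 -0.0736]
```

```bash
python3 -m pendant '[[[0.08,-0.12,1,0.02,0.04,0,0.3],[0,0,1,0,0,0,0.3],[0,0,1,0,0,0,0.3],[0,0,1,0,0,0,0.3],[0,0,1,0,0,0,0.3],[0,0,0,0,0,0,0.3],[0,0,0,0,0,0,-0.5],[0,0,0,0,0,0,-0.5]]]' 10 >/dev/null
python3 -m pendant '[[[0,0,0,0,0,0,-0.5],[0,0,0,0,0,0,-0.5],[0,0,0,0,0,0,-0.5],[0,0,0,0,0,0,-0.5],[0,0,0,0,0,0,-0.5],[0,0,-1,0,0,0,-0.5],[0,0,-1,0,0,0,-0.5],[0,0,-1,0,0,0,-0.5]]]'
python3 -c "
from h import *
plan(.475,-.316,.09,173.5)"
```

```text
time_s: 17.85
tcp_pos: [0.4958, 0.0254, 0.0894]
eef_rot: [-179.9, -0.2, 173.5]
contact_force: [0.9, -0.0, 0.2]
gripper_width: 0.0353
gripper_force: 10.0
t 17.9 tcp [0.4958 0.0254 0.0894] rot [-179.9   -0.2  173.5] J [  26.   12.  -32.   -0.  -46. -122.] w 0.0353 gf 10.0
turn [-0.02 -0.04 -0.  ] shift [ -0.9  -17.08  -0.03] rows 18 per row [-0.05  -0.949 -0.002]
```

```bash
python3 -m pendant '[[[-0.05,-0.95,-0.2,0,0,0,-0.5],[-0.05,-0.95,-0.2,0,0,0,-0.5],[-0.05,-0.95,0,0,0,0,-0.5],[-0.05,-0.95,0,0,0,0,-0.5],[-0.05,-0.95,0,0,0,0,-0.5],[-0.05,-0.95,0,0,0,0,-0.5],[-0.05,-0.95,0,0,0,0,-0.5],[-0.05,-0.95,0,0,0,0,-0.5]]]' >/dev/null
python3 -m pendant '[[[-0.05,-0.95,0,0,0,0,-0.5],[-0.05,-0.95,0,0,0,0,-0.5],[-0.05,-0.95,0,0,0,0,-0.5],[-0.05,-0.95,0,0,0,0,-0.5],[-0.05,-0.95,0,0,0,0,-0.5],[-0.05,-0.95,0,0,0,0,-0.5],[-0.05,-0.95,0,0,0,0,-0.5],[-0.05,-0.95,0,0,0,0,-0.5]]]' >/dev/null
python3 -m pendant '[[[-0.05,-0.95,0,0,0,0,-0.5],[-0.05,-0.95,0,0,0,0,-0.5],[0,0,0,0,0,0,-0.5],[0,0,0.9,0,0,0,-0.5],[0,0,0.9,0,0,0,-0.5],[0,0,0.5,0,0,0,-0.5],[0,0,0,0,0,0,-0.5],[0,0,0,0,0,0,-0.5]]]'
python3 - <<'E'
from h import *
from plant import vision,r
plan(.475,-.316,.040,173.5)
s=r.get_state()
c=vision.capture("wrist")
cv2.imwrite("pics/w2.png",c["frame"]); np.savez("pics/w2.npz",**c,p=s["tcp_pos"],e=s["eef_rot"])
E
```

```text
time_s: 20.25
tcp_pos: [0.4753, -0.3162, 0.0513]
eef_rot: [-179.9, -0.2, 173.5]
contact_force: [0.2, -0.8, 0.7]
gripper_width: 0.0355
gripper_force: 10.0
t 20.2 tcp [ 0.4753 -0.3162  0.0513] rot [-179.9   -0.2  173.5] J [-14.  21. -25.   0. -44. -83.] w 0.0355 gf 10.0
turn [-0.02 -0.04  0.01] shift [0.01 0.01 0.57] rows 1 per row [0.014 0.011 0.565]
```

View pics/w2.png

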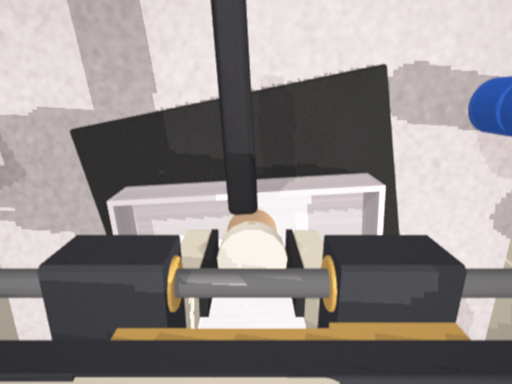

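The pot hangs inside the tray just in front of the back wall, with wall-top corners at (112,203) and (384,187) and the handle at u≈240. I'll check the tray pose from these, then lower and release.

```bash
python3 - <<'E'
from h import *
c=dict(np.load("pics/w2.npz"))
for u,v,z in [(110,204,.034),(384,188,.034),(230,0,.068),(242,205,.068),(72,130,.004),(386,66,.004)]: print(wpt(c,u,v,z).round(4))
E
python3 -m pendant '[[[0,0,0.5,0,0,0,-0.5],[0,0,0,0,0,0,-0.5],[0,0,0,0,0,0,0.15],[0,0,0,0,0,0,0.15],[0,0,0,0,0,0,0.15],[0,0,0,0,0,0,0.15],[0,0,-0.5,0,0,0,0.15],[0,0,-1,0,0,0,0.3]]]'
python3 -m pendant '[[[0,0,-1,0,0,0,0.3],[0.5,0.9,-1,0,0,0,0.3],[0.5,0.9,-0.5,0,0,0,0.3],[0.4,0.9,0,0,0,0,0.3],[0,0.9,0,0,0,0,0.3],[0,0.9,0,0,0,0,0.3],[0,0.9,0,0,0,0,0.3],[0,0.9,0,0,0,0,0.3]]]'
python3 -c "
from h import *
pots();plan(.427,-.074,.12,173.5)"
```

```text
[ 0.4469 -0.3945  0.034 ]
[ 0.4553 -0.2385  0.034 ]
[ 0.3607 -0.3112  0.068 ]
[ 0.4446 -0.3169  0.068 ]
[ 0.4047 -0.4216  0.004 ]
[ 0.3895 -0.2258  0.004 ]
time_s: 21.1
tcp_pos: [0.4741, -0.316, 0.0705]
eef_rot: [-180.0, -0.3, 173.5]
contact_force: [0.0, -0.3, 0.7]
gripper_width: 0.0538
gripper_force: 0.0
time_s: 21.9
tcp_pos: [0.4619, -0.1873, 0.1218]
eef_rot: [-179.9, -0.1, 173.5]
contact_force: [-0.4, -0.3, -0.6]
gripper_width: 0.0568
gripper_force: 0.0
blob [235.4 161.4] 75 at z=.04: [ 0.6769 -0.0721]
blob [309.6 219.6] 66 at z=.04: [ 0.476  -0.3174]
t 21.9 tcp [ 0.4621 -0.1858  0.1218] rot [-1.799e+02 -1.000e-01  1.735e+02] J [  1.  10. -30.   0. -51. -97.] w 0.0571 gf 0.0
turn [-0.01 -0.02  0.  ] shift [2.38 5.35 0.09] rows 6 per row [0.396 0.892 0.015]
```

```bash
python3 -m pendant '[[[0.4,0.9,0,0,0,0,0.3],[0.4,0.9,0,0,0,0,0.3],[0.4,0.9,0,0,0,0,0.3],[0.4,0.9,0,0,0,0,0.3],[0.4,0.9,0,0,0,0,0.3],[0.38,0.85,0,0,0,0,0.3],[0,0,0.6,0,0,0,0.3],[0,0,0,0,0,0,0.3]]]' >/dev/null
python3 - <<'E'
from h import *
from plant import vision,r
plan(.428,-.074,.030,173.5)
s=r.get_state();c=vision.capture("wrist")
cv2.imwrite("pics/w3.png",c["frame"]); np.savez("pics/w3.npz",**c,p=s["tcp_pos"],e=s["eef_rot"])
E
```

```text
t 22.8 tcp [ 0.4258 -0.076   0.1087] rot [-179.9   -0.2  173.6] J [  16.    5.  -38.   -0.  -48. -113.] w 0.0568 gf 0.0
turn [-0.02 -0.05  0.01] shift [-0.1   0.11  3.93] rows 4 per row [-0.024  0.028  0.983]
```

View pics/w3.png

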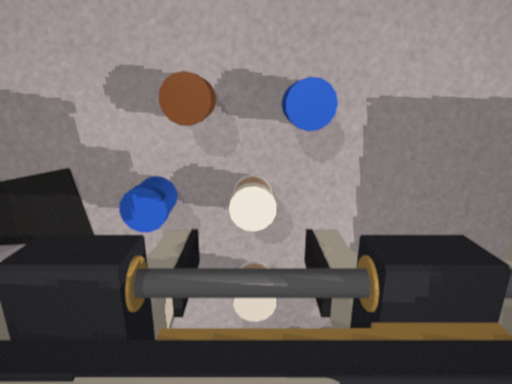

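The target pot's cream cap is at (253,204), centred between the fingers; pot B is behind it at (255,295), and the blue and brown look-alikes are clear of the fingers.

```bash
python3 -m pendant '[[[-0.1,0.1,1,0,0,0,0.3],[0,0,1,0,0,0,0.3],[0,0,1,0,0,0,0.3],[0,0,0.93,0,0,0,0.3],[0,0,0,0,0,0,0.3],[0,0,0,0,0,0,-0.5],[0,0,0,0,0,0,-0.5],[0,0,0,0,0,0,-0.5]]]' 10 >/dev/null
python3 -m pendant '[[[0,0,0,0,0,0,-0.5],[0,0,0,0,0,0,-0.5],[0,0,0,0,0,0,-0.5],[0,0,0,0,0,0,-0.5],[0,0,-0.8,0,0,0,-0.5],[0,0,-1,0,0,0,-0.5],[0,0,-1,0,0,0,-0.5],[0,0,-0.4,0,0,0,-0.5]]]'
python3 -c "
from h import *
plan(.515,-.319,.095,173.5)"
```

```text
time_s: 24.4
tcp_pos: [0.4295, -0.0743, 0.096]
eef_rot: [-180.0, -0.0, 173.5]
contact_force: [0.3, 0.9, -0.5]
gripper_width: 0.0355
gripper_force: 10.0
t 24.4 tcp [ 0.4295 -0.0743  0.096 ] rot [-180.    -0.   173.5] J [  16.    6.  -39.    0.  -46. -113.] w 0.0355 gf 10.0
turn [-0.01 -0.    0.  ] shift [ -5.63 -11.67   0.05] rows 12 per row [-0.469 -0.973  0.004]
```

```bash
python3 -m pendant '[[[-0.48,-0.97,0,0,0,0,-0.5],[-0.48,-0.97,0,0,0,0,-0.5],[-0.48,-0.97,0,0,0,0,-0.5],[-0.48,-0.97,0,0,0,0,-0.5],[-0.48,-0.97,0,0,0,0,-0.5],[-0.48,-0.97,0,0,0,0,-0.5],[-0.48,-0.97,0,0,0,0,-0.5],[-0.48,-0.97,0,0,0,0,-0.5]]]' >/dev/null
python3 -m pendant '[[[-0.48,-0.97,0,0,0,0,-0.5],[-0.48,-0.97,0,0,0,0,-0.5],[-0.48,-0.97,0,0,0,0,-0.5],[-0.48,-0.97,0,0,0,0,-0.5],[0,0,0,0,0,0,-0.5],[0,0,0.9,0,0,0,-0.5],[0,0,0.9,0,0,0,-0.5],[0,0,0.9,0,0,0,-0.5]]]'
python3 -m pendant '[[[0,0,0,0,0,0,-0.5],[0,0,0,0,0,0,-0.5],[0,0,0,0,0,0,0.15],[0,0,0,0,0,0,0.15],[0,0,0,0,0,0,0.15],[0,0,0,0,0,0,0.15],[0,0,-0.5,0,0,0,0.15],[0,0,-1,0,0,0,0.3]]]'
python3 -m pendant '[[[0,0,-1,0,0,0,0.3],[0,0.9,-1,0,0,0,0.3],[0,0.9,-0.5,0,0,0,0.3],[0,0.9,0,0,0,0,0.3],[0,0.9,0,0,0,0,0.3],[0,0.9,0,0,0,0,0.3],[0,0.9,0,0,0,0,0.3],[0,0.9,0,0,0,0,0.3]]]'
python3 -c "
from h import *
pots();plan(.509,-.082,.030,173.5)"
```

```text
time_s: 26.0
tcp_pos: [0.5161, -0.3183, 0.0392]
eef_rot: [-179.9, -0.2, 173.5]
contact_force: [-0.7, -0.1, -0.8]
gripper_width: 0.0356
gripper_force: 10.0
time_s: 26.8
tcp_pos: [0.5156, -0.3186, 0.0697]
eef_rot: [-180.0, -0.3, 173.5]
contact_force: [-0.7, -0.5, -0.1]
gripper_width: 0.0541
gripper_force: 0.0
time_s: 27.6
tcp_pos: [0.5312, -0.1929, 0.121]
eef_rot: [-179.9, -0.1, 173.5]
contact_force: [-0.2, -0.3, 1.1]
gripper_width: 0.0569
gripper_force: 0.0
blob [235.3 161.6] 77 at z=.04: [ 0.6761 -0.0716]
blob [310.  207.8] 72 at z=.04: [ 0.5157 -0.3201]
blob [239.2 212.7] 50 at z=.04: [ 0.503  -0.0823]
blob [308.5 219.4] 85 at z=.04: [ 0.4767 -0.3139]
t 27.6 tcp [ 0.5315 -0.1912  0.121 ] rot [-1.799e+02 -1.000e-01  1.735e+02] J [  0.  16. -22.   0. -53. -97.] w 0.0572 gf 0.0
turn [-0.01 -0.02  0.01] shift [1.74 5.3  4.55] rows 6 per row [0.289 0.883 0.758]
```

```bash
python3 -m pendant '[[[0.29,0.88,0,0,0,0,0.3],[0.29,0.88,0,0,0,0,0.3],[0.29,0.88,0,0,0,0,0.3],[0.29,0.88,0,0,0,0,0.3],[0.29,0.88,0,0,0,0,0.3],[0.29,0.88,0,0,0,0,0.3],[0,0,0,0,0,0,0.3],[0,0,0,0,0,0,0.3]]]' >/dev/null
python3 - <<'E'
from h import *
from plant import vision,r
plan(.509,-.082,.030,173.5)
s=r.get_state();c=vision.capture("wrist");c.update(p=s["tcp_pos"],e=s["eef_rot"])
f=c["frame"].astype(int); m=((f.min(-1)>150)&(np.mgrid[:384,:512][0]<245)).astype(np.uint8)
# cap: cream -> red above blue
m&=(f[...,2]-f[...,0]>12)
n,l,st,ce=cv2.connectedComponentsWithStats(m)
for i in range(1,n):
    if st[i,4]>400: print(ce[i].round(),st[i].tolist(),wpt(c,*ce[i],.04).round(4))
E
```

```text
t 28.4 tcp [ 0.5087 -0.0847  0.1207] rot [-1.799e+02 -1.000e-01  1.736e+02] J [  12.   11.  -28.    0.  -51. -109.] w 0.057 gf 0.0
turn [-0.02 -0.03  0.02] shift [0.   0.13 4.53] rows 5 per row [0.    0.027 0.907]
[254. 201.] [231, 175, 47, 49, 1670] [ 0.5087 -0.0828  0.04  ]
```

```bash
python3 -m pendant '[[[0,0.1,0.9,0,0,0,0.3],[0,0,0.9,0,0,0,0.3],[0,0,0.9,0,0,0,0.3],[0,0,0.9,0,0,0,0.3],[0,0,0.9,0,0,0,0.3],[0,0,0,0,0,0,-0.5],[0,0,0,0,0,0,-0.5],[0,0,0,0,0,0,-0.5]]]' 10 >/dev/null
python3 -m pendant '[[[0,0,0,0,0,0,-0.5],[0,0,0,0,0,0,-0.5],[0,0,0,0,0,0,-0.5],[0,0,0,0,0,0,-0.5],[0,0,-0.8,0,0,0,-0.5],[0,0,-1,0,0,0,-0.5],[0,0,-1,0,0,0,-0.5],[0,0,-0.4,0,0,0,-0.5]]]'
python3 -c "
from h import *
plan(.556,-.321,.095,173.5)"
```

```text
time_s: 30.1
tcp_pos: [0.5094, -0.0825, 0.0957]
eef_rot: [-180.0, -0.0, 173.5]
contact_force: [-0.6, 0.3, -0.6]
gripper_width: 0.0357
gripper_force: 10.0
t 30.1 tcp [ 0.5094 -0.0825  0.0957] rot [-180.    -0.   173.5] J [  13.   13.  -29.    0.  -48. -109.] w 0.0357 gf 10.0
turn [-0.01 -0.    0.  ] shift [ -3.66 -11.58   0.03] rows 12 per row [-0.305 -0.965  0.003]
```

```bash
python3 -m pendant '[[[-0.3,-0.97,0,0,0,0,-0.5],[-0.3,-0.97,0,0,0,0,-0.5],[-0.3,-0.97,0,0,0,0,-0.5],[-0.3,-0.97,0,0,0,0,-0.5],[-0.3,-0.97,0,0,0,0,-0.5],[-0.3,-0.97,0,0,0,0,-0.5],[-0.3,-0.97,0,0,0,0,-0.5],[-0.3,-0.97,0,0,0,0,-0.5]]]' >/dev/null
python3 -m pendant '[[[-0.32,-0.97,0,0,0,0,-0.5],[-0.32,-0.97,0,0,0,0,-0.5],[-0.32,-0.97,0,0,0,0,-0.5],[-0.32,-0.97,0,0,0,0,-0.5],[0,0,0,0,0,0,-0.5],[0,0,0.9,0,0,0,-0.5],[0,0,0.9,0,0,0,-0.5],[0,0,0.9,0,0,0,-0.5]]]'
python3 -m pendant '[[[0,0,0,0,0,0,-0.5],[0,0,0,0,0,0,-0.5],[0,0,0,0,0,0,0.15],[0,0,0,0,0,0,0.15],[0,0,0,0,0,0,0.15],[0,0,0,0,0,0,0.15],[0,0,-0.5,0,0,0,0.15],[0,0,-1,0,0,0,0.3]]]'
python3 -m pendant '[[[0,0,-1,0,0,0,0.3],[0,0.9,-1,0,0,0,0.3],[0,0.9,-0.5,0,0,0,0.3],[0,0.9,0,0,0,0,0.3],[0,0.9,0,0,0,0,0.3],[0,0.9,0,0,0,0,0.3],[0,0.9,0,0,0,0,0.3],[0,0.9,0,0,0,0,0.3]]]'
python3 -c "
from h import *
pots();plan(.676,-.072,.12,173.5)"
```

```text
time_s: 31.7
tcp_pos: [0.5548, -0.3219, 0.039]
eef_rot: [-179.9, -0.2, 173.5]
contact_force: [-1.1, 0.5, 0.3]
gripper_width: 0.0355
gripper_force: 10.0
time_s: 32.5
tcp_pos: [0.5542, -0.3221, 0.0695]
eef_rot: [-180.0, -0.3, 173.5]
contact_force: [0.9, 0.5, 0.4]
gripper_width: 0.0539
gripper_force: 0.0
time_s: 33.3
tcp_pos: [0.5696, -0.1957, 0.1201]
eef_rot: [-179.9, -0.2, 173.5]
contact_force: [0.2, -0.5, 0.2]
gripper_width: 0.0572
gripper_force: 0.0
blob [310.6 196. ] 72 at z=.04: [ 0.5552 -0.3231]
blob [309.1 207.8] 89 at z=.04: [ 0.5156 -0.3169]
blob [308.5 219.5] 88 at z=.04: [ 0.4764 -0.3139]
t 33.4 tcp [ 0.5699 -0.1938  0.1201] rot [-1.800e+02 -1.000e-01  1.736e+02] J [ -0.  19. -17.   0. -54. -96.] w 0.057 gf 0.0
turn [-0.01 -0.04  0.02] shift [-4.58  6.65  0.01] rows 7 per row [-0.654  0.951  0.001]
```

```bash
python3 -m pendant '[[[-0.65,0.95,0,0,0,0,0.3],[-0.65,0.95,0,0,0,0,0.3],[-0.65,0.95,0,0,0,0,0.3],[-0.65,0.95,0,0,0,0,0.3],[-0.65,0.95,0,0,0,0,0.3],[-0.65,0.95,0,0,0,0,0.3],[-0.65,0.95,0,0,0,0,0.3],[0,0,0,0,0,0,0.3]]]' >/dev/null
python3 - <<'E'
from h import *
from plant import vision,r
plan(.676,-.072,.030,173.5)
s=r.get_state();c=vision.capture("wrist");c.update(p=s["tcp_pos"],e=s["eef_rot"])
f=c["frame"].astype(int); m=((f.min(-1)>150)&(np.mgrid[:384,:512][0]<245)).astype(np.uint8)
m&=(f[...,2]-f[...,0]>12)
n,l,st,ce=cv2.connectedComponentsWithStats(m)
for i in range(1,n):
    if st[i,4]>400: print(ce[i].round(),st[i].tolist(),wpt(c,*ce[i],.04).round(4))
E
```

```text
t 34.1 tcp [ 0.6775 -0.0726  0.1189] rot [-1.799e+02 -1.000e-01  1.736e+02] J [  10.   26.   -6.    0.  -58. -107.] w 0.057 gf 0.0
turn [-0.02 -0.04  0.03] shift [0.08 0.02 4.44] rows 5 per row [0.015 0.004 0.889]
[223.  96.] [191, 58, 70, 74, 528] [ 0.5972 -0.0839  0.04  ]
[417.  76.] [405, 64, 25, 26, 505] [0.5996 0.0514 0.04  ]
[250. 201.] [227, 179, 47, 45, 1642] [ 0.6765 -0.0736  0.04  ]
```

```bash
python3 -m pendant '[[[0.06,0,0.9,0,0,0,0.3],[0,0,0.9,0,0,0,0.3],[0,0,0.9,0,0,0,0.3],[0,0,0.9,0,0,0,0.3],[0,0,0.85,0,0,0,0.3],[0,0,0,0,0,0,-0.5],[0,0,0,0,0,0,-0.5],[0,0,0,0,0,0,-0.5]]]' 10 >/dev/null
python3 -m pendant '[[[0,0,0,0,0,0,-0.5],[0,0,0,0,0,0,-0.5],[0,0,0,0,0,0,-0.5],[0,0,0,0,0,0,-0.5],[0,0,-0.8,0,0,0,-0.5],[0,0,-1,0,0,0,-0.5],[0,0,-1,0,0,0,-0.5],[0,0,-0.4,0,0,0,-0.5]]]'
python3 -c "
from h import *
plan(.596,-.324,.095,173.5)"
```

```text
time_s: 35.8
tcp_pos: [0.6747, -0.0752, 0.0963]
eef_rot: [-179.9, -0.0, 173.5]
contact_force: [1.4, 0.8, -0.3]
gripper_width: 0.0355
gripper_force: 10.0
t 35.8 tcp [ 0.6747 -0.0752  0.0963] rot [-179.9   -0.   173.5] J [  10.   27.   -8.    0.  -55. -107.] w 0.0355 gf 10.0
turn [-0.01 -0.01  0.  ] shift [  2.5  -12.8    0.07] rows 13 per row [ 0.192 -0.985  0.005]
```

```bash
python3 -m pendant '[[[0.8,-0.8,0,0,0,0,-0.5],[0.8,-1,0,0,0,0,-0.5],[0.8,-1,0,0,0,0,-0.5],[0.1,-1,0,0,0,0,-0.5],[0,-1,0,0,0,0,-0.5],[0,-1,0,0,0,0,-0.5],[0,-1,0,0,0,0,-0.5],[0,-1,0,0,0,0,-0.5]]]' >/dev/null
python3 -m pendant '[[[0,-1,0,0,0,0,-0.5],[0,-1,0,0,0,0,-0.5],[0,-1,0,0,0,0,-0.5],[0,-1,0,0,0,0,-0.5],[0,-1,0,0,0,0,-0.5],[0,0,0.9,0,0,0,-0.5],[0,0,0.9,0,0,0,-0.5],[0,0,0.6,0,0,0,-0.5]]]'
python3 -c "
from h import *
plan(.596,-.324,.042,173.5)"
```

```text
time_s: 37.4
tcp_pos: [0.5938, -0.3238, 0.0448]
eef_rot: [-180.0, -0.3, 173.4]
contact_force: [0.2, 0.1, 0.2]
gripper_width: 0.0354
gripper_force: 10.0
t 37.4 tcp [ 0.5938 -0.3238  0.0448] rot [-180.    -0.3  173.4] J [-12.  30. -11.   0. -50. -85.] w 0.0354 gf 10.0
turn [-0.01 -0.07 -0.01] shift [-0.11  0.    0.14] rows 1 per row [-0.108  0.004  0.142]
```

```bash
python3 -m pendant '[[[0,0,0.2,0,0,0,-0.5],[0,0,0,0,0,0,-0.5],[0,0,0,0,0,0,0.15],[0,0,0,0,0,0,0.15],[0,0,0,0,0,0,0.15],[0,0,0,0,0,0,0.15],[0,0,-0.5,0,0,0,0.15],[0,0,-1,0,0,0,0.3]]]'
python3 -m pendant '[[[0,0,-1,0,0,0,0.3],[0,0,-1,0,0,0,0.3],[1,0,-1,0,0,-0.72,0.3],[1,0,0,0,0,0,0.3],[1,0,0,0,0,0,0.3],[1,0,0,0,0,0,0.3],[1,0,0,0,0,0,0.3],[0,0,0,0,0,0,0.3]]]'
python3 - <<'E'
from h import *
from plant import vision,r
c=pots(); cv2.imwrite("pics/top2.png",cv2.resize(c["frame"][150:270,220:360],None,fx=4,fy=4,interpolation=cv2.INTER_CUBIC))
plan(.428,-.3135,.059,176.3)
s=r.get_state();c=vision.capture("wrist");cv2.imwrite("pics/w4.png",c["frame"]);np.savez("pics/w4.npz",**c,p=s["tcp_pos"],e=s["eef_rot"])
E
```

```text
time_s: 38.2
tcp_pos: [0.5941, -0.3236, 0.0723]
eef_rot: [-180.0, -0.3, 173.5]
contact_force: [-0.4, 0.0, -0.1]
gripper_width: 0.0539
gripper_force: 0.0
time_s: 39.0
tcp_pos: [0.4937, -0.3164, 0.1345]
eef_rot: [-179.9, -0.1, 176.3]
contact_force: [1.1, 0.2, 0.4]
gripper_width: 0.0568
gripper_force: 0.0
t 39.0 tcp [ 0.4951 -0.3167  0.1346] rot [-1.799e+02 -1.000e-01  1.764e+02] J [-13.  17. -18.   0. -55. -80.] w 0.0568 gf 0.0
turn [-0.02 -0.02  0.02] shift [ 3.36 -0.06  3.78] rows 4 per row [ 0.84  -0.014  0.945]
```

View pics/w4.png

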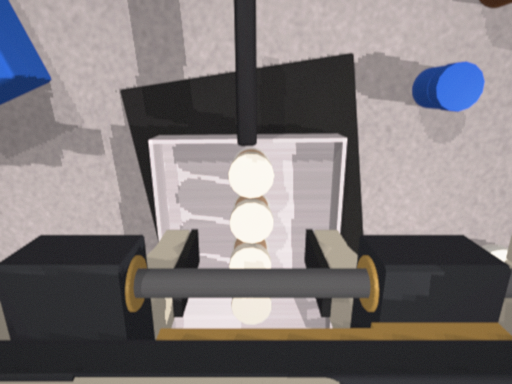

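All four pots stand in a row in the tray (caps at (251,175), (252,222), (250,265), (250,305)), and the handle lies along u≈246. Next I'll grip the handle at tray x≈-100.

```bash
python3 - <<'E'
from h import *
c=dict(np.load("pics/w4.npz"))
for u,v,z in [(245,5,.068),(247,140,.068),(152,138,.034),(346,136,.034)]: print(wpt(c,u,v,z).round(4))
E
python3 -m pendant '[[[0.85,-0.01,0.2,0,0,0,0],[0.85,-0.01,0.2,0,0,0,0],[0.85,-0.01,0.2,0,0,0,0],[0.8,-0.01,0.2,0,0,0,0],[0,0,0,0,0,0,0],[0,0,0,0,0,0,0],[0,0,0,0,0,0,0],[0,0,0,0,0,0,0]]]' 60
python3 -c "from h import *;plan(.428,-.3135,.059,176.3)"
```

```text
[ 0.3628 -0.3119  0.068 ]
[ 0.4459 -0.3165  0.068 ]
[ 0.444  -0.3928  0.034 ]
[ 0.4525 -0.2386  0.034 ]
time_s: 39.9
tcp_pos: [0.4296, -0.3133, 0.1175]
eef_rot: [-179.9, -0.1, 176.4]
contact_force: [0.0, 0.4, -0.0]
gripper_width: 0.044
gripper_force: 0.0
t 39.9 tcp [ 0.4296 -0.3133  0.1175] rot [-1.799e+02 -1.000e-01  1.764e+02] J [-15.  13. -26.   0. -51. -79.] w 0.044 gf 0.0
turn [-0.02 -0.04  0.03] shift [ 0.08 -0.02  2.93] rows 3 per row [ 0.027 -0.005  0.976]
```

```bash
python3 -m pendant '[[[0.05,-0.1,0.98,-0.02,-0.04,0,0],[0,0,0.98,0,0,0,0],[0,0,0.96,0,0,0,0],[0,0,0,0,0,0,0],[0,0,0,0,0,0,-0.9],[0,0,0,0,0,0,-0.9],[0,0,0,0,0,0,-0.9],[0,0,0,0,0,0,-0.9]]]' 60
python3 -m pendant '[[[0,0,0,0,0,0,-0.9],[0,0,0,0,0,0,-0.9],[0,0,0,0,0,0,-0.9],[0,0,0,0,0,0,-0.9],[0,0,0,0,0,0,-0.9],[0,0,0,0,0,0,-0.9],[0,0,0,0,0,0,-0.9],[0,0,0,0,0,0,-0.9]]]' 60
```

```text
time_s: 40.7
tcp_pos: [0.428, -0.3152, 0.0598]
eef_rot: [-180.0, 0.1, 176.4]
contact_force: [-0.0, 0.8, 0.7]
gripper_width: 0.0171
gripper_force: 0.0
time_s: 41.5
tcp_pos: [0.4279, -0.3153, 0.0597]
eef_rot: [-180.0, 0.1, 176.4]
contact_force: [-1.0, 0.0, 6.9]
gripper_width: 0.0135
gripper_force: 60.0
```

Gripped at 60 N. I'll lift slowly by 24 mm and look at the tray's attitude from the side camera.

```bash
python3 -m pendant '[[[0,0,-0.1,0,0,0,-0.9],[0,0,-0.2,0,0,0,-0.9],[0,0,-0.2,0,0,0,-0.9],[0,0,-0.2,0,0,0,-0.9],[0,0,-0.2,0,0,0,-0.9],[0,0,-0.2,0,0,0,-0.9],[0,0,-0.1,0,0,0,-0.9],[0,0,0,0,0,0,-0.9]]]'
python3 - <<'E'
from h import *
from plant import vision
c=vision.capture("side");cv2.imwrite("pics/s1.png",cv2.resize(c["frame"][190:330,150:330],None,fx=4,fy=4,interpolation=cv2.INTER_CUBIC)); np.savez("pics/s1.npz",**c)
E
```

```text
time_s: 42.3
tcp_pos: [0.4277, -0.3152, 0.0834]
eef_rot: [180.0, 0.0, 176.4]
contact_force: [0.3, -0.6, -3.8]
gripper_width: 0.0131
gripper_force: 60.0
```

View pics/s1.png

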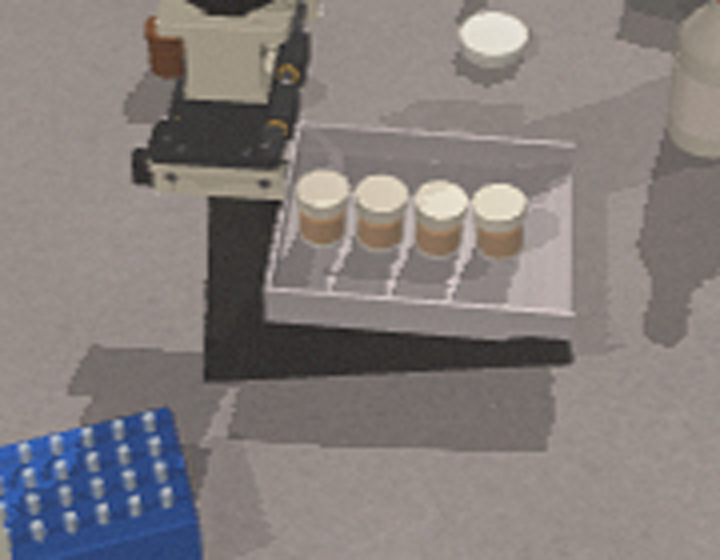

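The tray is level with all four pots aboard, and the 3.8 N load matches a full lift. I'll raise it further, turn it to the hopper's yaw and carry it across in gentle rows.

```bash
python3 -m pendant '[[[0,0,-0.4,0,0,0,-0.9],[0,0,-0.8,0,0,0.15,-0.9],[0,0,-1,0,0,0.2,-0.9],[0,0,-1,0,0,0.2,-0.9],[0,0,-1,0,0,0.2,-0.9],[0,0,-1,0,0,0.1,-0.9],[0,0,-0.9,0,0,0,-0.9],[0,0.2,-0.7,0,0,0,-0.9]]]'
python3 -m pendant '[[[0,0.5,0,0,0,0,-0.9],[0,0.8,0,0,0,0,-0.9],[0,0.9,0,0,0,0,-0.9],[0,0.9,0,0,0,0,-0.9],[0,0.9,0,0,0,0,-0.9],[0,0.9,0,0,0,0,-0.9],[0,0.9,0,0,0,0,-0.9],[0,0.9,0,0,0,0,-0.9]]]'
python3 -c "from h import *;plan(.32,.299,.205,173)"
```

```text
time_s: 43.15
tcp_pos: [0.4281, -0.3114, 0.2207]
eef_rot: [-180.0, 0.1, 173.0]
contact_force: [-0.1, 0.2, -4.5]
gripper_width: 0.0133
gripper_force: 60.0
time_s: 43.95
tcp_pos: [0.4437, -0.1768, 0.2182]
eef_rot: [180.0, -0.1, 173.0]
contact_force: [-0.0, -0.0, -2.6]
gripper_width: 0.0129
gripper_force: 60.0
t 44.0 tcp [ 0.4437 -0.1768  0.2182] rot [ 1.80e+02 -1.00e-01  1.73e+02] J [  2.   2. -24.  -0. -64. -99.] w 0.0129 gf 60.0
turn [ 0.01 -0.02 -0.01] shift [ 9.04 22.86  0.66] rows 23 per row [0.393 0.994 0.029]
```

```bash
python3 -m pendant '[[[0,0.95,0,0,0,0,-0.9],[0,0.95,0,0,0,0,-0.9],[0,0.95,0,0,0,0,-0.9],[0,0.95,0,0,0,0,-0.9],[0,0.95,0,0,0,0,-0.9],[0,0.95,0,0,0,0,-0.9],[0,0.95,0,0,0,0,-0.9],[0,0.95,0,0,0,0,-0.9]]]' >/dev/null
python3 -m pendant '[[[0.1,0.95,0,0,0,0,-0.9],[0.3,0.95,0,0,0,0,-0.9],[0.6,0.95,0,0,0,0,-0.9],[0.7,0.95,0,0,0,0,-0.9],[0.7,0.95,0,0,0,0,-0.9],[0.7,0.95,0,0,0,0,-0.9],[0.7,0.95,0,0,0,0,-0.9],[0.7,0.9,0,0,0,0,-0.9]]]'
python3 -m pendant '[[[0.7,0.9,0,0,0,0,-0.9],[0.7,0.9,0,0,0,0,-0.9],[0.7,0.9,0,0,0,0,-0.9],[0.7,0.9,0,0,0,0,-0.9],[0.7,0.9,0,0,0,0,-0.9],[0.7,0.9,0,0,0,0,-0.9],[0.6,0.8,0.2,0,0,0,-0.9],[0.3,0.4,0.2,0,0,0,-0.9]]]'
python3 - <<'E'
from h import *
from plant import vision
plan(.32,.299,.205,173)
c=vision.capture("top");cv2.imwrite("pics/t3.png",cv2.resize(c["frame"][110:290,20:290],None,fx=2.9,fy=2.9,interpolation=cv2.INTER_CUBIC)); np.savez("pics/t3.npz",**c)
E
```

```text
time_s: 45.55
tcp_pos: [0.3906, 0.1344, 0.2184]
eef_rot: [180.0, -0.1, 173.0]
contact_force: [0.0, 0.2, -3.1]
gripper_width: 0.0133
gripper_force: 60.0
time_s: 46.35
tcp_pos: [0.3056, 0.2781, 0.2105]
eef_rot: [180.0, -0.0, 173.0]
contact_force: [0.0, -0.2, -3.2]
gripper_width: 0.013
gripper_force: 60.0
t 46.4 tcp [0.3056 0.2781 0.2105] rot [180.  -0. 173.] J [  70.   -4.  -32.   -0.  -63. -167.] w 0.013 gf 60.0
turn [ 0.01 -0.01  0.01] shift [-0.59  1.13  0.27] rows 2 per row [-0.293  0.563  0.136]
```

View pics/t3.png

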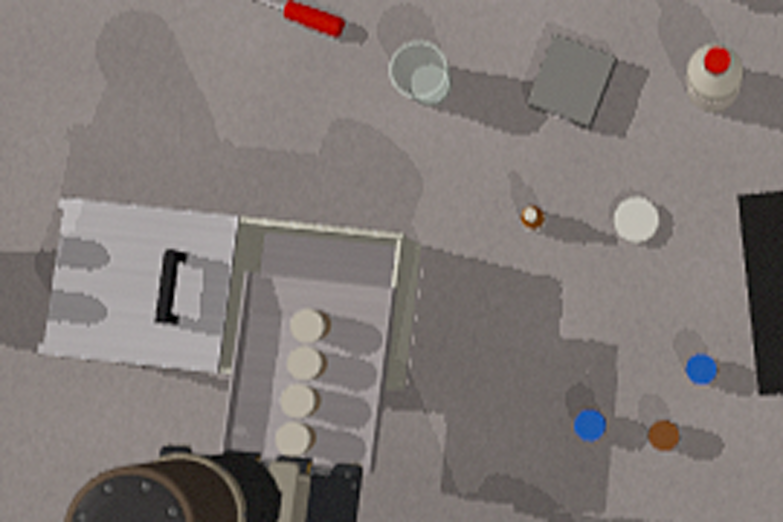

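The tray is over the hopper with its four pots at picture (307,325), (304,362), (299,401) and (294,438). J6 is close to its limit here, so I'll tip from further out and measure the lateral alignment first.

Run:
```python
from h import *
c=dict(np.load("pics/t3.npz"))
g=lambda u,v,z: pt(c,20+u/2.9,110+v/2.9,z)
for n,u,v,z in [("rim TL",237,218,.134),("rim TR",406,236,.134),("rim TR in",397,242,.134),("rim R",390,380,.134),("wallL front",248,272,.19),("wallR front",396,290,.19),("wallL",228,455,.19),("wallR",375,465,.19),("pot",307,325,.203),("pot4",294,438,.203)]: print(n,g(u,v,z).round(4))
```

```text
rim TL [0.5929 0.352  0.134 ]
rim TR [0.5701 0.1668 0.134 ]
rim TR in [0.5636 0.1766 0.134 ]
rim R [0.4132 0.1841 0.134 ]
wallL front [0.529  0.3233 0.19  ]
wallR front [0.5075 0.1674 0.19  ]
wallL [0.3381 0.3423 0.19  ]
wallR [0.3252 0.1892 0.19  ]
pot [0.4717 0.2577 0.203 ]
pot4 [0.355  0.2704 0.203 ]
```

```bash
python3 -m pendant '[[[-0.3,0.1,0,0,0,0,-0.9],[-0.5,0.2,0,0,0,0,-0.9],[-0.6,0.25,0,0,0,0,-0.9],[-0.6,0.25,0,0,0,0,-0.9],[-0.5,0.2,0,0,0,0,-0.9],[0,0,0,0,0,0,-0.9],[0,0,0,0,0,0,-0.9],[0,0,0,0,0,0,-0.9]]]'
python3 -c "from h import *;plan(.358,.292,.2105,173)"
```

```text
time_s: 47.2
tcp_pos: [0.3589, 0.2904, 0.2109]
eef_rot: [-180.0, -0.0, 173.0]
contact_force: [-0.2, 0.1, -4.6]
gripper_width: 0.0132
gripper_force: 60.0
t 47.2 tcp [0.3589 0.2904 0.2109] rot [-180.   -0.  173.] J [  64.    1.  -27.   -0.  -63. -161.] w 0.0132 gf 60.0
turn [-0.   -0.01 -0.01] shift [0.06 0.07 0.02] rows 1 per row [0.055 0.073 0.022]
```

```bash
python3 -m pendant '[[[-0.1,0.05,-0.5,0,0.6,0,-0.9],[-0.15,0,-0.76,0,1,0,-0.9],[0.2,0,-0.72,0,1,0,-0.9],[0.5,0,-0.66,0,1,0,-0.9],[0.3,0,-0.3,0,0.4,0,-0.9],[0,0,0,0,0,0,-0.9],[0,0,0,0,0,0,-0.9],[0,0,0,0,0,0,-0.9]]]'
python3 -c "from h import *;plan(.358,.292,.2105,173)"
```

```text
time_s: 48.0
tcp_pos: [0.3502, 0.2926, 0.2726]
eef_rot: [-180.0, -16.0, 173.0]
contact_force: [-0.4, -0.1, -3.9]
gripper_width: 0.0127
gripper_force: 60.0
t 48.0 tcp [0.3502 0.2926 0.2726] rot [-180.  -16.  173.] J [  52.    6.   -9.  -14.  -84. -147.] w 0.0127 gf 60.0
turn [-0.   -3.99  0.  ] shift [-0.39  0.02  3.11] rows 4 per row [-0.097  0.005  0.777]
```

```bash
python3 -m pendant '[[[0.4,0,0.2,0,0,0,-0.9],[0.7,0,0.35,0,0,0,-0.9],[0.7,0,0.35,0,0,0,-0.9],[0.6,0,0.35,0,0.2,0,-0.9],[0,0,-0.38,0,0.5,0,-0.9],[-0.15,0,-0.76,0,1,0,-0.9],[-0.15,0,-0.76,0,1,0,-0.9],[-0.1,0,-0.5,0,0.7,0,-0.9]]]'
python3 - <<'E'
from h import *
from plant import vision
plan(.358,.292,.2105,173)
c=vision.capture("top");cv2.imwrite("pics/t4.png",cv2.resize(c["frame"][140:290,60:200],None,fx=4,fy=4,interpolation=cv2.INTER_CUBIC))
E
```

```text
time_s: 48.8
tcp_pos: [0.3227, 0.2967, 0.3046]
eef_rot: [179.9, -29.7, 173.1]
contact_force: [-1.1, -0.2, -3.5]
gripper_width: 0.013
gripper_force: 60.0
t 48.8 tcp [0.3227 0.2967 0.3046] rot [179.9 -29.7 173.1] J [  46.   10.   -0.  -24.  -98. -142.] w 0.013 gf 60.0
turn [ 0.02 -7.43  0.01] shift [-1.78 -0.02  4.7 ] rows 5 per row [-0.356 -0.004  0.941]
```

View pics/t4.png

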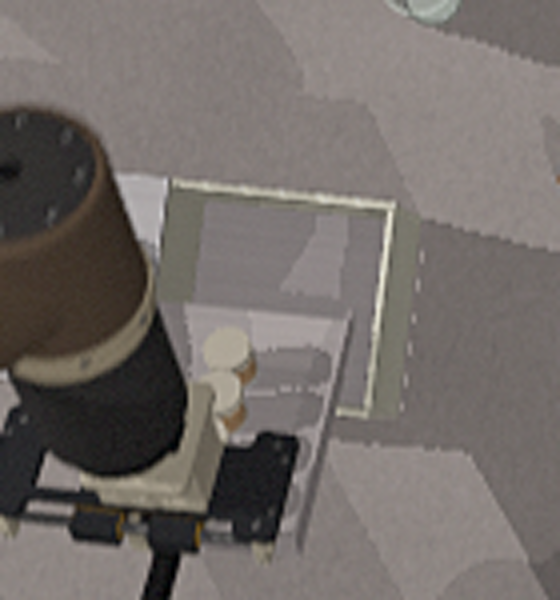

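At 29.7° the pots still stand in the tray. The lip is at mid-mouth, about 30 mm above the rim, so I'll keep tilting about it.

```bash
python3 -m pendant '[[[-0.08,0,-0.4,0,0.5,0,-0.9],[-0.1,0,-0.74,0,1,0,-0.9],[-0.1,0,-0.74,0,1,0,-0.9],[-0.1,0,-0.72,0,1,0,-0.9],[-0.1,0,-0.72,0,1,0,-0.9],[-0.1,0,-0.72,0,1,0,-0.9],[-0.1,0,-0.72,0,1,0,-0.9],[-0.1,0,-0.72,0,1,0,-0.9]]]'
python3 -m pendant '[[[-0.1,0,-0.4,0,0.6,0,-0.9],[0,0,0,0,0,0,-0.9],[0,0,0,0,0,0,-0.9],[0,0,0,0,0,0,-0.9],[0,0,0,0,0,0,-0.9],[0,0,0,0,0,0,-0.9],[0,0,0,0,0,0,-0.9],[0,0,0,0,0,0,-0.9]]]'
python3 - <<'E'
from h import *
from plant import vision
plan(.358,.292,.2105,173)
a=vision.capture("top")["frame"][130:290,60:210];b=vision.capture("side")["frame"][60:200,190:320]
cv2.imwrite("pics/t5.png",np.hstack([cv2.resize(a,(400,427)),cv2.resize(b,(396,427))]))
E
```

```text
time_s: 49.65
tcp_pos: [0.4068, 0.2865, 0.3736]
eef_rot: [180.0, -59.7, 173.0]
contact_force: [-0.8, 0.9, -2.9]
gripper_width: 0.0131
gripper_force: 60.0
time_s: 50.45
tcp_pos: [0.4144, 0.2849, 0.3759]
eef_rot: [180.0, -62.0, 173.0]
contact_force: [0.2, 0.2, -2.1]
gripper_width: 0.0131
gripper_force: 60.0
t 50.5 tcp [0.4144 0.2849 0.3759] rot [180. -62. 173.] J [  28.   32.   29.  -45. -134. -143.] w 0.0131 gf 60.0
turn [ 1.000e-02 -1.549e+01  0.000e+00] shift [2.84 0.01 8.27] rows 9 per row [0.316 0.001 0.919]
```

View pics/t5.png

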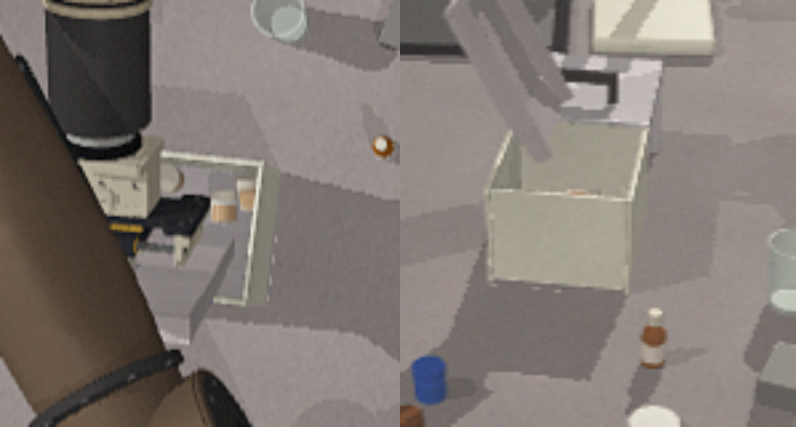

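Three pots are visible in the hopper and the load has dropped to 2.1 N, the empty tray's weight. I'll untilt in place, where the lip simply rises, then check inside.

```bash
python3 -m pendant '[[[0,0,0,0,-0.5,0,-0.9],[0,0,0,0,-1,0,-0.9],[0,0,0,0,-1,0,-0.9],[0,0,0,0,-1,0,-0.9],[0,0,0,0,-1,0,-0.9],[0,0,0,0,-1,0,-0.9],[0,0,0,0,-1,0,-0.9],[0,0,0,0,-1,0,-0.9]]]' >/dev/null
python3 -m pendant '[[[0,0,0,0,-1,0,-0.9],[0,0,0,0,-1,0,-0.9],[0,0,0,0,-1,0,-0.9],[0,0,0,0,-1,0,-0.9],[0,0,0,0,-1,0,-0.9],[0,0,0,0,-1,0,-0.9],[0,0,0,0,-1,0,-0.9],[0,0,0,0,-1,0,-0.9]]]' >/dev/null
python3 -m pendant '[[[0,-0.5,0.3,0,0,0,-0.9],[0,-1,0.6,0,0,0,-0.9],[0,-1,0.8,0,0,0,-0.9],[0,-1,0.8,0,0,0,-0.9],[0,-1,0.8,0,0,0,-0.9],[0,-1,0.8,0,0,0,-0.9],[0,-1,0.8,0,0,0,-0.9],[0,-1,0.8,0,0,0,-0.9]]]'
python3 -c "from h import *;plan(.428,-.31,.18,176.4)"
```

```text
time_s: 52.95
tcp_pos: [0.3957, 0.1347, 0.261]
eef_rot: [180.0, -0.1, 173.0]
contact_force: [0.3, 0.1, -1.8]
gripper_width: 0.013
gripper_force: 60.0
t 53.0 tcp [0.3957 0.1347 0.261 ] rot [ 1.80e+02 -1.00e-01  1.73e+02] J [  46.   -6.  -26.   -0.  -70. -143.] w 0.013 gf 60.0
turn [ 0.01 -0.01 -0.85] shift [ -3.01 -22.09   4.05] rows 23 per row [-0.131 -0.96   0.176]
```

```bash
python3 -m pendant '[[[-0.25,-1,0.1,0,0,0,-0.9],[-0.25,-1,0.1,0,0,0,-0.9],[-0.25,-1,0.1,0,0,0,-0.9],[-0.25,-1,0.1,0,0,0,-0.9],[-0.25,-1,0.1,0,0,0,-0.9],[-0.25,-1,0.1,0,0,0,-0.9],[-0.25,-1,0.1,0,0,0,-0.9],[-0.25,-1,0.1,0,0,0,-0.9]]]' >/dev/null
python3 -m pendant '[[[-0.1,-1,0.1,0,0,-0.1,-0.9],[-0.1,-1,0.1,0,0,-0.15,-0.9],[-0.1,-1,0.1,0,0,-0.15,-0.9],[-0.1,-1,0.1,0,0,-0.15,-0.9],[-0.1,-1,0.1,0,0,-0.15,-0.9],[-0.1,-1,0.1,0,0,-0.15,-0.9],[-0.1,-1,0.1,0,0,0,-0.9],[-0.1,-1,0.1,0,0,0,-0.9]]]'
python3 - <<'E'
from h import *
from plant import vision
plan(.416,-.309,.12,176.4)
c=vision.capture("top")
a=c["frame"][150:270,20:140]
cv2.imwrite("pics/t6.png",cv2.resize(a,None,fx=5,fy=5,interpolation=cv2.INTER_CUBIC))
E
```

```text
time_s: 54.55
tcp_pos: [0.4173, -0.1895, 0.2296]
eef_rot: [179.9, -0.0, 176.4]
contact_force: [0.7, -0.0, -1.6]
gripper_width: 0.0133
gripper_force: 60.0
t 54.5 tcp [ 0.4173 -0.1895  0.2296] rot [179.9  -0.  176.4] J [  0.  -0. -25.  -0. -65. -94.] w 0.0133 gf 60.0
turn [ 0.01 -0.01 -0.  ] shift [-0.31 -5.97  5.48] rows 6 per row [-0.052 -0.994  0.913]
```

View pics/t6.png

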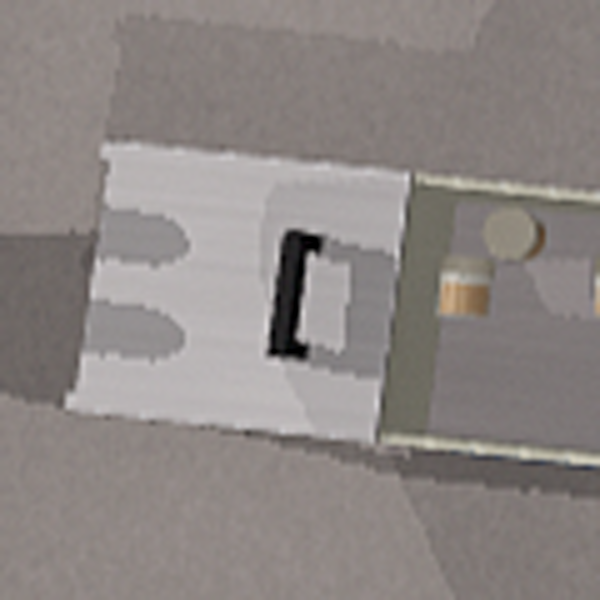

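```bash
python3 -m pendant '[[[-0.05,-0.99,0.8,0,0,0,-0.9],[-0.05,-0.99,0.8,0,0,0,-0.9],[-0.05,-0.99,0.8,0,0,0,-0.9],[-0.05,-0.99,0.8,0,0,0,-0.9],[-0.05,-0.99,0.8,0,0,0,-0.9],[-0.05,-0.99,0.8,0,0,0,-0.9],[0,0,0.8,0,0,0,-0.9],[0,0,0,0,0,0,-0.9]]]' >/dev/null
python3 -m pendant '[[[0,0,0.8,0,0,0,-0.9],[0,0,0.6,0,0,0,-0.9],[0,0,0.5,0,0,0,-0.9],[0,0,0.4,0,0,0,-0.9],[0,0,0.1,0,0,0,-0.9],[0,0,0,0,0,0,-0.9],[0,0,0,0,0,0,-0.9],[0,0,0,0,0,0,-0.9]]]'
python3 - <<'E'
from h import *
from plant import vision
plan(.416,-.309,.06,176.4)
c=vision.capture("top"); cv2.imwrite("pics/t7.png",cv2.resize(np.vstack([c["frame"][150:265,40:165],c["frame"][155:270,260:385]]),None,fx=2.6,fy=2.6,interpolation=cv2.INTER_CUBIC))
E
```

```text
time_s: 56.2
tcp_pos: [0.4168, -0.3074, 0.0701]
eef_rot: [-180.0, 0.0, 176.4]
contact_force: [-0.2, 0.1, -2.7]
gripper_width: 0.013
gripper_force: 60.0
t 56.2 tcp [ 0.4168 -0.3074  0.0701] rot [-180.     0.   176.4] J [-15.  15. -31.  -0. -44. -79.] w 0.013 gf 60.0
turn [-0.    0.01 -0.  ] shift [ 0.04 -0.08  0.5 ] rows 1 per row [ 0.037 -0.081  0.504]
```

View pics/t7.png

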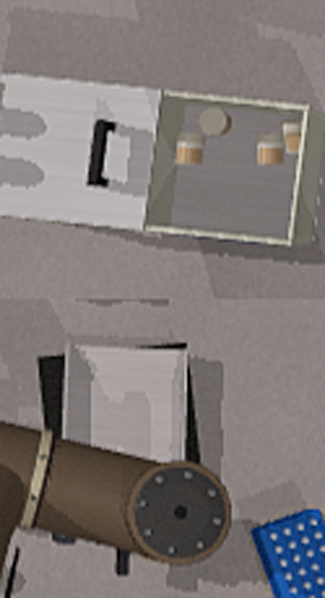

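All four pots lie in the hopper at (214,121), (189,150), (270,148) and (292,135), and the tray above its mat is empty. I'll set it down and release.

```bash
python3 -m pendant '[[[0,-0.05,0.2,0,0,0,-0.9],[0,0,0.15,0,0,0,-0.9],[0,0,0.12,0,0,0,-0.9],[0,0,0.05,0,0,0,-0.9],[0,0,0,0,0,0,-0.9],[0,0,0,0,0,0,-0.9],[0,0,0,0,0,0,-0.9],[0,0,0,0,0,0,-0.9]]]'
python3 -m pendant '[[[0,0,0,0,0,0,0],[0,0,0,0,0,0,0],[0,0,0,0,0,0,0],[0,0,0,0,0,0,0],[0,0,0,0,0,0,0],[0,0,-0.3,0,0,0,0],[0,0,-0.9,0,0,0,0],[0,0,-0.9,0,0,0,0]]]'
python3 -m pendant '[[[0,0,-1,0,0,0,0],[0,0,-1,0,0,0,0],[0,0,-1,0,0,0,0],[0,0,-1,0,0,0.2,0],[0,0,-1,0,0,0.2,0.1],[0,0,-1,0,0,0.2,0.1],[0,0,-1,0,0,0.2,0.1],[0,0,-1,0,0,0,0.1]]]'
python3 -c "from h import *;plan(.518,.4156,.255,173)"
```

```text
time_s: 57.05
tcp_pos: [0.4161, -0.3083, 0.0597]
eef_rot: [180.0, -0.0, 176.4]
contact_force: [-2.8, 3.0, 6.8]
gripper_width: 0.0134
gripper_force: 60.0
time_s: 57.85
tcp_pos: [0.4162, -0.3083, 0.1018]
eef_rot: [180.0, -0.1, 176.4]
contact_force: [-0.1, -0.5, -0.1]
gripper_width: 0.0441
gripper_force: 0.0
time_s: 58.65
tcp_pos: [0.4162, -0.3083, 0.2626]
eef_rot: [180.0, 0.0, 173.2]
contact_force: [0.1, -0.6, 0.7]
gripper_width: 0.0481
gripper_force: 0.0
t 58.6 tcp [ 0.4162 -0.3083  0.2626] rot [180.    0.  173.2] J [-15.   4. -16.  -0. -70. -82.] w 0.0481 gf 0.0
turn [0.   0.01 0.04] shift [-0.64 36.54  0.38] rows 37 per row [-0.017  0.988  0.01 ]
```

```bash
for_note=1
python3 -m pendant '[[[-0.02,1,0,0,0,0,0.1],[-0.02,1,0,0,0,0,0.1],[-0.02,1,0,0,0,0,0.1],[-0.02,1,0,0,0,0,0.1],[-0.02,1,0,0,0,0,0.1],[-0.02,1,0,0,0,0,0.1],[-0.02,1,0,0,0,0,0.1],[-0.02,1,0,0,0,0,0.1]]]' >/dev/null
python3 -m pendant '[[[-0.02,1,0,0,0,0,0.1],[-0.02,1,0,0,0,0,0.1],[-0.02,1,0,0,0,0,0.1],[-0.02,1,0,0,0,0,0.1],[-0.02,1,0,0,0,0,0.1],[-0.02,1,0,0,0,0,0.1],[-0.02,1,0,0,0,0,0.1],[-0.02,1,0,0,0,0,0.1]]]' >/dev/null
python3 -m pendant '[[[-0.02,1,0,0,0,0,0.1],[-0.02,1,0,0,0,0,0.1],[-0.02,1,0,0,0,0,0.1],[-0.02,1,0,0,0,0,0.1],[-0.02,1,0,0,0,0,0.1],[-0.02,1,0,0,0,0,0.1],[-0.02,1,0,0,0,0,0.1],[-0.02,1,0,0,0,0,0.1]]]' >/dev/null
python3 -m pendant '[[[-0.02,1,0,0,0,0,0.1],[-0.02,1,0,0,0,0,0.1],[-0.02,1,0,0,0,0,0.1],[-0.02,1,0,0,0,0,0.1],[-0.02,1,0,0,0,0,0.1],[-0.02,1,0,0,0,0,0.1],[-0.02,1,0,0,0,0,0.1],[-0.02,1,0,0,0,0,0.1]]]' >/dev/null
python3 -m pendant '[[[-0.02,1,0,0,0,0,0.1],[-0.02,1,0,0,0,0,0.1],[-0.02,1,0,0,0,0,0.1],[-0.02,0.9,0,0,0,0,0.1],[0,0,0,0,0,0,0.1],[0,0,0,0,0,0,0.1],[0,0,0,0,0,0,0.1],[0,0,0,0,0,0,0.1]]]'
python3 -c "from h import *;plan(.517,.416,.170,173)"
```

```text
time_s: 62.65
tcp_pos: [0.516, 0.4024, 0.2616]
eef_rot: [180.0, 0.0, 173.2]
contact_force: [0.3, -0.6, -0.2]
gripper_width: 0.0479
gripper_force: 0.0
t 62.6 tcp [0.516  0.4024 0.2616] rot [180.    0.  173.2] J [  55.   18.    1.   -0.  -73. -152.] w 0.0479 gf 0.0
turn [0.01 0.   0.04] shift [0.03 0.68 4.58] rows 5 per row [0.007 0.136 0.916]
```

```bash
python3 -m pendant '[[[0,0.68,0,0,0,0.04,0.1],[0,0,0.92,0,0,0,0.1],[0,0,0.92,0,0,0,0.1],[0,0,0.92,0,0,0,0.1],[0,0,0.92,0,0,0,0.1],[0,0,0.9,0,0,0,0.1],[0,0,0,0,0,0,0.1],[0,0,0,0,0,0,-0.8]]]' 15
python3 -m pendant '[[[0,0,0,0,0,0,-0.8],[0,0,0,0,0,0,-0.8],[0,0,0,0,0,0,-0.8],[0,0,0,0,0,0,-0.8],[0,0,0,0,0,0,-0.8],[0,0,0,0,0,0,-0.8],[0,0,0,0,0,0,-0.8],[0,0,0,0,0,0,-0.8]]]' 15
python3 -c "from h import *;plan(.4945,.2365,.1705,173)"
```

```text
time_s: 63.45
tcp_pos: [0.5178, 0.4166, 0.1701]
eef_rot: [-180.0, 0.0, 173.0]
contact_force: [0.5, 0.2, 0.6]
gripper_width: 0.0445
gripper_force: 0.0
time_s: 64.25
tcp_pos: [0.5175, 0.4153, 0.1703]
eef_rot: [-179.9, -0.0, 173.0]
contact_force: [-1.2, -4.8, 4.8]
gripper_width: 0.0138
gripper_force: 15.0
t 64.2 tcp [0.5175 0.4153 0.1703] rot [-179.9   -0.   173. ] J [  56.   22.   -5.    0.  -63. -153.] w 0.0138 gf 15.0
turn [-0.02 -0.    0.  ] shift [ 0.05 -9.02 -0.01] rows 10 per row [ 0.005 -0.902 -0.001]
```

```bash
python3 -m pendant '[[[0,-0.5,0,0,0,0,-0.8],[0,-0.9,0,0,0,0,-0.8],[0,-0.9,0,0,0,0,-0.8],[0,-0.9,0,0,0,0,-0.8],[0,-0.9,0,0,0,0,-0.8],[0,-0.9,0,0,0,0,-0.8],[0,-0.9,0,0,0,0,-0.8],[0,-0.9,0,0,0,0,-0.8]]]'
python3 -m pendant '[[[0,-0.9,0,0,0,0,-0.8],[0,-0.8,0,0,0,0,-0.8],[0,-0.4,0,0,0,0,-0.8],[0,-0.12,0,0,0,0,-0.8],[0,0,0,0,0,0,-0.8],[0,0,0,0,0,0,-0.8],[0,0,0,0,0,0,-0.8],[0,0,0,0,0,0,-0.8]]]'
```

```text
time_s: 65.05
tcp_pos: [0.501, 0.2799, 0.1702]
eef_rot: [179.9, 0.0, 173.0]
contact_force: [-0.9, 1.6, 4.8]
gripper_width: 0.0139
gripper_force: 15.0
time_s: 65.85
tcp_pos: [0.4956, 0.2366, 0.1702]
eef_rot: [-180.0, 0.0, 173.0]
contact_force: [-1.8, 0.2, 8.6]
gripper_width: 0.0135
gripper_force: 15.0
```

```bash
python3 -m pendant '[[[0,0,0,0,0,0,0.1],[0,0,0,0,0,0,0.1],[0,0,0,0,0,0,0.1],[0,0,0,0,0,0,0.1],[0,0,0,0,0,0,0.1],[0,0,-0.5,0,0,0,0.1],[0,0,-1,0,0,0,0.1],[0,0,-1,0,0,0,0.1]]]' >/dev/null
python3 -m pendant '[[[0,0,-1,0,0,0,0.1],[0,0,-1,0,0,0,0.1],[0,-1,0,0,0,0,0.1],[0,-1,0,0,0,0,0.1],[0,-1,0,0,0,0,0.1],[0,-1,0,0,0,0,0.1],[0,-1,0,0,0,0,0.1],[0,0,0,0,0,0,0.1]]]'
python3 - <<'E'
from h import *
from plant import vision
c=vision.capture("top"); W0=dict(np.load("pics/top0.npz"))
cv2.imwrite("pics/t8.png",np.vstack([cv2.resize(c["frame"][110:270,20:350],None,fx=1.8,fy=1.8),cv2.resize(W0["frame"][110:270,20:350],None,fx=1.8,fy=1.8)]))
E
```

```text
time_s: 67.45
tcp_pos: [0.4828, 0.1352, 0.2597]
eef_rot: [-180.0, -0.0, 172.9]
contact_force: [0.5, 0.6, 0.7]
gripper_width: 0.0482
gripper_force: 0.0
```

View pics/t8.png

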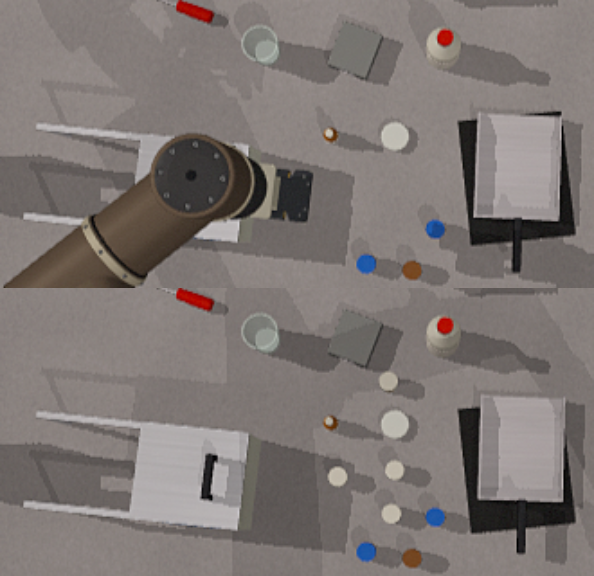

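The cover edges (right edge at u≈248, left at ≈140) match the start, the empty tray sits centred on its mat at (517,165), the bystanders are unmoved and the gripper is clear. I'm handing the job in.

```bash
python3 -c "
from plant import r
print(r.close_job())"
```

```text
the job is handed in; nothing more can be done
None
```

The job is handed in at about 67 s: all four pots that were present are in the hopper, the empty tray is back on the middle of its mat, the cover is shut, and the last picture shows the bystanders where they started; the hand-in returned no verdict.

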